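# Set up the wheelchair-wheel cleaning station

### The job

Get the two wheelchair wheels on their stands ready for inflating and disinfecting: spin each on its axle until its valve stem, with the orange mark, points straight up, and leave it at rest there. Also lay out the pots: stand every disinfectant pot that is out upright in the middle of the mat of its cap's colour, its whole foot on the mat. Leave the glove carton and the phone where they are.

Things in the scene. Friction and masses are not known exactly. Their poses are not given: they have to be found in the camera images.
- carton: bystander: white and blue glove carton, 110 x 230 x 70 mm, origin at the middle of its underside; leave alone
- phone: bystander: black telephone lying flat, 74 x 155 x 9 mm, origin under its middle; leave alone
- wheel_left (a joint): angle (rad) of that wheel on its axle, no stops. 0 (and every whole turn, 2 pi) = valve stem straight up. Growing: the top of the wheel moves along its stand's +x. Balanced, with a little friction (0.08 N m): a push of 1 to 2 N at the tyre turns it, and it stays where it is left.
- axle_left (a point): centre of the wheel on the robot's left, on its axle, 125 mm above the table; its axes are the stand's: y along the axle, x level in the plane of the wheel, z up. The wheel is 200 mm across (black rubber tyre with flat sides, grey solid centre) and 34 mm thick, centred here, its top 225 mm above the table.
- stand_left: blue stand fixed to the table, origin under the wheel's centre at table height. Base plate 180 (x) by 100 (y) by 12 mm; on each side of the wheel an upright 34 mm wide (x), outer face 40 mm from the wheel's mid-plane, top 145 mm above the table. Above that the tyre is free and can be pinched across its thickness from above.
- valve_left (a point): the valve stem on that wheel: brass stem with an orange cap, alike on both faces, this point 60 mm from the axle in the wheel's mid-plane; beyond it an orange paint mark runs over the tyre. Its z axis points from the axle outward through the valve.
- wheel_right (a joint): angle (rad) of that wheel on its axle, no stops. 0 (and every whole turn, 2 pi) = valve stem straight up. Growing: the top of the wheel moves along its stand's +x. Balanced, with a little friction (0.08 N m): a push of 1 to 2 N at the tyre turns it, and it stays where it is left.
- axle_right (a point): centre of the wheel on the robot's right, on its axle, 125 mm above the table; its axes are the stand's: y along the axle, x level in the plane of the wheel, z up. The wheel is 200 mm across (black rubber tyre with flat sides, grey solid centre) and 34 mm thick, centred here, its top 225 mm above the table.
- stand_right: blue stand fixed to the table, origin under the wheel's centre at table height. Base plate 180 (x) by 100 (y) by 12 mm; on each side of the wheel an upright 34 mm wide (x), outer face 40 mm from the wheel's mid-plane, top 145 mm above the table. Above that the tyre is free and can be pinched across its thickness from above.
- valve_right (a point): the valve stem on that wheel: brass stem with an orange cap, alike on both faces, this point 60 mm from the axle in the wheel's mid-plane; beyond it an orange paint mark runs over the tyre. Its z axis points from the axle outward through the valve.
- pot_red_mid (a point): closed white round gel pot with red cap and red stripe, 64 mm high, 0.11 to 0.21 kg; this point is its centre, half-way up (32 mm above its underside), z along its axis; bottom-heavy. Body 62 mm across up to 42 mm; cap 48 mm across from 48 mm to the top at 64 mm, good to grip from above. May be absent.
- mat_red_top (a point): round flat red mat with a white ring, 100 mm across, 2 mm thick, fixed to the table; this point is the centre of its upper face, 2 mm above the table
- pot_blue_mid (a point): closed white round gel pot with blue cap and blue stripe, 64 mm high, 0.11 to 0.21 kg; this point is its centre, half-way up (32 mm above its underside), z along its axis; bottom-heavy. Body 62 mm across up to 42 mm; cap 48 mm across from 48 mm to the top at 64 mm, good to grip from above. May be absent.
- mat_blue_top (a point): round flat blue mat with a white ring, 100 mm across, 2 mm thick, fixed to the table; this point is the centre of its upper face, 2 mm above the table
- pot_green_mid (a point): closed white round gel pot with green cap and green stripe, 64 mm high, 0.11 to 0.21 kg; this point is its centre, half-way up (32 mm above its underside), z along its axis; bottom-heavy. Body 62 mm across up to 42 mm; cap 48 mm across from 48 mm to the top at 64 mm, good to grip from above. May be absent.
- mat_green_top (a point): round flat green mat with a white ring, 100 mm across, 2 mm thick, fixed to the table; this point is the centre of its upper face, 2 mm above the table
- pot_yellow_mid (a point): closed white round gel pot with yellow cap and yellow stripe, 64 mm high, 0.11 to 0.21 kg; this point is its centre, half-way up (32 mm above its underside), z along its axis; bottom-heavy. Body 62 mm across up to 42 mm; cap 48 mm across from 48 mm to the top at 64 mm, good to grip from above. May be absent.
- mat_yellow_top (a point): round flat yellow mat with a white ring, 100 mm across, 2 mm thick, fixed to the table; this point is the centre of its upper face, 2 mm above the table
Mind the look-alikes: they are no part of the job. What is shaped like the stand_left but white is not meant.

How it is judged:
By the outcome, as a careful person would: the job done as asked, in the order asked, and still so for the second after the job is handed in, with the robot touching nothing.
Of pot_red, pot_blue, pot_green, pot_yellow only 3 to 4 are there at a start; the rules pass over those that are not, and their reading is None.
At some moment in a run one of pot_red, pot_blue, pot_green, pot_yellow may be knocked a few centimetres aside while the robot is not near it.
Once in a run the grip may slacken for a moment while it holds something.
It also fails if it takes over 210 s, if anything falls off the work surface, if the arm or the gripper's body presses on something with over 40 N, if the wrist force passes 120 N, or if a joint passes its speed limit or range.

### The arm

A 7-joint arm with a two-finger parallel gripper is mounted at the origin on the work surface. World frame = base frame: x ahead of the robot, y to its left, z up, the work surface at z = 0. Lengths are in m, angles in rad, forces in N, time in s.
With the tool pointing down it reaches from about 0.425 to 0.925 m from the base axis. Payload 6.8 kg.
Tool frame: the origin (TCP) lies between the finger pads; the fingertips stand 17 mm ahead of it and the grasp point (between the pads) lies 2 mm behind it; z points along the fingers, y is the direction in which the jaws open and shut (so a half turn about z gives the same grasp; the last joint's range is limited). The gripper opens to 85 mm and grips with 20 to 120 N. Pads are 22 mm wide; open, the fingers measure 114 mm over their backs; the gripper's body (76 mm by 85 mm) begins 54 mm behind the grasp point. The pads swing forward as they close: fully open they stand 13 mm farther back than shut.
Start: joints at [-1.414, 0.477, 0.022, 1.555, -0.011, 1.109, -0.083], TCP at [0.177, 0.651, 0.248] pointing down, gripper open.
Joint ranges: [-2.96, 2.96], [-0.34, 2.1], [-1.41, 1.46], [0.24, 2.44], [-1.37, 4.51], [0.17, 1.92], [-2.96, 2.96]. Speed limits (rad/s): [2.39, 2.39, 3.14, 3.14, 3.14, 3.14, 3.14].

### API

Orientations are given as a unit quaternion [w, x, y, z].
In Python, from station import bot gives the robot as it stands. The module is installed in compiled form; this text tells all that it offers.
- The arm moves only by the tool carry_out, never from a script. Its argument "moves" is a list of rows, each a list of 3 entries, a list of its own where there are three numbers: the turn, a rotation vector about the tool's x, y, z in degrees, then the shift along the tool's x, y, z in cm, then the finger opening in cm, from 0 to 8.54. A call has 1 to 5 rows; each row is the pose to reach, as a shift and turn from the pose commanded when the call began, along the tool's axes at that moment; what a row does not reach only later rows make up. A row lasts 1/8 s, in which the tool goes at most 62.5 mm and 10.7 degrees, less where a joint would pass 70% of its speed; a pose out of reach is approached as far as the arm can. A call with a gripper value outside its range is refused whole. The fingers move at their own pace and stop on an object; "newtons" is the grip in N (left out, the last holds). Time passes only in rows, so rows that repeat a pose let the fingers close. It gives the time, the measured TCP pose, the force and the opening at its end, in the units of the state.
- bot.get_obs(): the state, without advancing time (a new reading comes with each control period).
- bot.read_camera(name): name is "side" or "top"; returns the picture (480x640x3 uint8, red, green, blue); there is no depth.
- bot.camera_info(name): a dict with "vertical_fov" (degrees; the focal length in pixels is half the picture's height over the tangent of half this angle, whatever the lens; pixels are square), "cx", "cy" (the principal point, pixels), "position" and "attitude" of the camera in the world. Camera axes: x right, y up, looking along -z (the intrinsics and any distortion apply to the point x, -y, -z); pixel columns grow to the right and rows downward; lengths in m; the calibration is good to about 2 mm. A picture is of the moment at which its call begins. camera_info takes no time and is no camera call.
- bot.hand_in(): hands the job in, once; it reports no verdict.
Trained networks look in the newest picture that a camera, given by its name, has taken for a name from the list of things; names that differ only in an ending like _2 or _b are one class to them, and where a whole thing is asked for, a point or a joint stands for the part that bears it (a point fixed in the world has none). Each returns a list of dicts, best first, with "score" (0 to 1); they miss things now and then, are a little off and sometimes report something else, mostly with a low value. They report only what shows in the picture. A call takes as long as a camera call. They do not tell look-alikes from the thing itself.
- bot.silhouettes(label, camera): "region" (480x640 bool, what is visible of it) and "location" ([column, row] in pixels, amid what is visible of it).
The state is a dict: "t": time; "q": joint angles; "joint_vel": joint speeds; "joint_torque": joint torques, N m; "eef_pos": TCP position; "tool_rot": TCP orientation; "contact_force": force on the tool from outside, world axes, zero at the start; "torque": the same for the moment, N m; "gripper_width": opening from 0.0 (shut) to 1.0 (fully open).
Only numpy, scipy, OpenCV 4.12 (cv2) and the standard library are available. Lean on these libraries where they do the work, as an engineer would, in place of code of your own. Each camera call takes 0.05 s, during which the arm holds its last target. There are 200 camera calls.

## Working session

There is one attempt and no reset: what is moved stays moved. The work goes in short steps, Python scripts to look and compute and a tool call to move; the robot and the scene stay as the last step left them, time stands still between calls to the robot, and variables do not carry over. Pictures are saved under pics/ and viewed, about 12 in all and at most 16, crops included, and the job is handed in when it is done.

Besides the shell and the picture viewer there is one more tool, called by a JSON object that holds its "fn" and its "kwargs", one argument or row to a line. carry_out: Moves the arm, as the interface text tells. Its arguments: {"type":"object","properties":{"moves":{"type":"array"},"newtons":{"type":"number"}},"required":["moves"]}

```bash
mkdir -p pics; ls
python3 - <<'E'
from station import bot
import cv2
o=bot.get_obs()
for k in("t","eef_pos","tool_rot","contact_force","gripper_width"):print(k,o[k])
for c in("side","top"):
    print(c,bot.camera_info(c)); cv2.imwrite(f"pics/{c}0.png",bot.read_camera(c)[:,:,::-1])
E
```

```text
pics
t 0.0
eef_pos [0.17653507 0.65092568 0.2473181 ]
tool_rot [-4.33701146e-05  1.32006279e-01  9.91248453e-01 -9.19573990e-04]
contact_force [-0.36398757 -0.28164695 -0.2487165 ]
gripper_width 1.001060395198117
side {'vertical_fov': 51.01802472247316, 'cx': 315.61861693978733, 'cy': 245.89895953003128, 'position': array([ 0.21689817, -1.14221791,  0.85706504]), 'attitude': array([ 0.8564973 ,  0.50560063, -0.05360387, -0.08892133])}
top {'vertical_fov': 50.54533762382931, 'cx': 327.2622915653036, 'cy': 242.07703469264243, 'position': array([0.23877328, 0.11874514, 1.29795055]), 'attitude': array([-0.70104752, -0.07554039,  0.07307297,  0.70532714])}
```

View pics/top0.png

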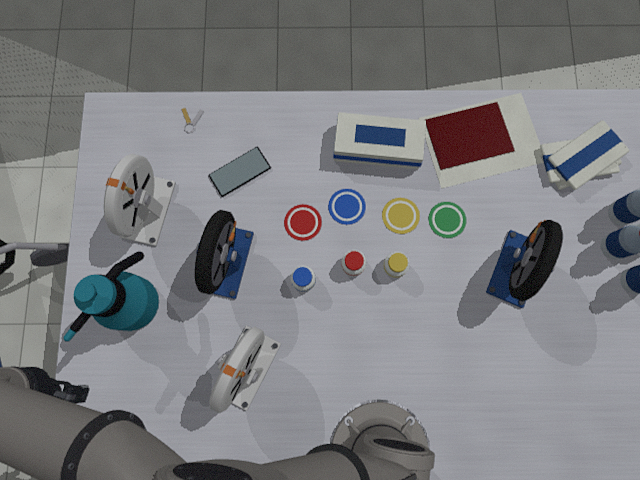

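View pics/side0.png

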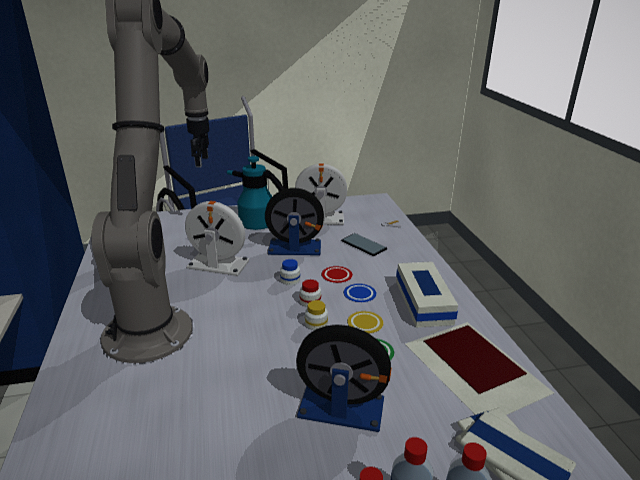

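```bash
cat > h.py <<'E'
from station import bot
import numpy as np, cv2
from scipy.optimize import minimize
from scipy.spatial.transform import Rotation as Ro
INF={c:bot.camera_info(c) for c in("side","top")}
def cam(c):
    i=INF[c]; w,x,y,z=i["attitude"]; R=Ro.from_quat([x,y,z,w]).as_matrix()@np.diag([1,-1,-1])
    return R,np.array(i["position"]),240/np.tan(np.radians(i["vertical_fov"]/2)),i["cx"],i["cy"]
def proj(c,P):
    R,t,f,cx,cy=cam(c); q=(np.atleast_2d(P)-t)@R; return q[:,:2]/q[:,2:]*f+[cx,cy]
def plane(c,uv,p0,n):
    R,t,f,cx,cy=cam(c); uv=np.atleast_2d(uv); d=np.c_[(uv-[cx,cy])/f,np.ones(len(uv))]@R.T
    return t+d*(((np.array(p0)-t)@n)/(d@n))[:,None]
def onz(c,uv,z): return plane(c,uv,[0,0,z],np.array([0,0,1.]))
def mask(P,c):
    m=np.zeros((480,640),np.uint8); cv2.fillConvexPoly(m,cv2.convexHull((proj(c,P)*16).round().astype(np.int32)),1,shift=4); return m>0
a=np.linspace(0,2*np.pi,48,endpoint=False)
def ring(r,z): return np.c_[r*np.cos(a),r*np.sin(a),0*a+z]
POT=np.r_[ring(.031,-.032),ring(.031,.01),ring(.024,.032)]
MAT=ring(.05,0)
WHEEL=np.r_[[[.1*np.cos(t),s,.1*np.sin(t)] for s in(-.017,.017) for t in a]]
def place(M,x,y,z,yaw=0): return M@Ro.from_euler('z',yaw).as_matrix().T+[x,y,z]
def hull(m):
    pts=cv2.findNonZero(m.astype(np.uint8)); o=np.zeros((480,640),np.uint8); cv2.fillConvexPoly(o,cv2.convexHull(pts),1); return o>0
def fit(M,z,regs,x0):
    "regs {cam:region}; x0=[x,y(,yaw)]"
    H={c:hull(r) for c,r in regs.items()}
    def cost(v):
        s=0
        for c,h in H.items():
            m=mask(place(M,v[0],v[1],z,v[2] if len(v)>2 else 0),c); s+=1-(m&h).sum()/max((m|h).sum(),1)
        return s
    x0=np.array(x0,float); sim=np.vstack([x0]+[x0+d for d in np.diag([.02,.02,.3][:len(x0)])])
    best=minimize(cost,x0,method="Nelder-Mead",options=dict(initial_simplex=sim,xatol=1e-4,fatol=1e-4))
    return best.x,best.fun
def orange(img):
    h=cv2.cvtColor(img,cv2.COLOR_RGB2HSV); return (cv2.inRange(h,(5,150,110),(18,255,255))>0)
E
cat > look.py <<'E'
from h import *
import sys
img={c:bot.read_camera(c) for c in("side","top")}
def best(l,c,near=None,tol=60):
    for d in bot.silhouettes(l,c):
        print("  ",l,c,round(d["score"],2),np.round(d["location"]),d["region"].sum())
        if near is None or np.hypot(*(np.array(d["location"])-near))<tol: return d
if __name__=="__main__":
    for k in("red","blue","green","yellow"):
        for nm,M,z in((f"mat_{k}_top",MAT,.002),(f"pot_{k}_mid",POT,.032)):
            for c in("top",)if M is MAT else("top","side"):
                d=bot.silhouettes(nm,c)
                if d: print(nm,c,[(round(e["score"],2),np.round(e["location"]).tolist(),*np.round(fit(M,z,{c:e["region"]},onz(c,e["location"],z)[0,:2])[0],4),round(fit(M,z,{c:e["region"]},onz(c,e["location"],z)[0,:2])[1],2)) for e in d[:2]])
                else: print(nm,c,None)
    for s in("left","right"):
        for c in("top","side"):
            for e in bot.silhouettes("wheel_"+s,c):
                print("wheel_"+s,c,round(e["score"],2),np.round(e["location"]),e["region"].sum())
E
python3 look.py
```

```text
mat_red_top top [(0.96, [304.0, 227.0], np.float64(0.5688), np.float64(0.1867), np.float64(0.03))]
pot_red_mid top [(0.7, [353.0, 261.0], np.float64(0.4559), np.float64(0.0569), np.float64(0.03)), (0.36, [379.0, 142.0], np.float64(0.7993), np.float64(-0.0263), np.float64(0.86))]
pot_red_mid side [(0.72, [308.0, 291.0], np.float64(0.4547), np.float64(0.062), np.float64(0.21))]
mat_blue_top top [(0.57, [347.0, 206.0], np.float64(0.612), np.float64(0.0707), np.float64(0.04))]
pot_blue_mid top [(0.72, [450.0, 220.0], np.float64(0.5724), np.float64(-0.1873), np.float64(0.42)), (0.69, [299.0, 282.0], np.float64(0.4166), np.float64(0.1846), np.float64(0.07))]
pot_blue_mid side [(0.25, [360.0, 292.0], np.float64(0.5977), np.float64(0.0365), np.float64(0.44))]
mat_green_top top [(0.76, [446.0, 217.0], np.float64(0.5734), np.float64(-0.1931), np.float64(0.03)), (0.4, [534.0, 260.0], np.float64(0.4652), np.float64(-0.4153), np.float64(0.57))]
pot_green_mid top None
pot_green_mid side None
mat_yellow_top top [(0.95, [398.0, 216.0], np.float64(0.5852), np.float64(-0.0713), np.float64(0.08))]
pot_yellow_mid top [(0.6, [397.0, 262.0], np.float64(0.453), np.float64(-0.0515), np.float64(0.08))]
pot_yellow_mid side [(0.72, [314.0, 316.0], np.float64(0.4489), np.float64(-0.0509), np.float64(0.07)), (0.29, [364.0, 247.0], np.float64(0.6995), np.float64(0.2988), np.float64(0.58))]
wheel_left top 0.74 [218. 252.] 2471
wheel_left top 0.59 [127. 197.] 3147
wheel_left side 0.78 [219. 224.] 2314
wheel_left side 0.73 [293. 214.] 2409
wheel_right top 0.98 [536. 262.] 2637
wheel_right top 0.7 [524. 259.] 4084
wheel_right side 0.69 [291. 271.] 465
wheel_right side 0.57 [344. 360.] 5448
```

Candidates for wheel_left: black wheel on blue stand, top (218,252) / side (293,214); the white ones, top (127,197) and (238,370), side (320,190) and (215,232), are the look-alikes (white stands). The black wheel on blue fits; I'll confirm with an overlaid crop.

```bash
cat > wh.py <<'E'
from look import *
G={"left":(np.array([218,252]),np.array([293,214])),"right":(np.array([530,262]),np.array([344,360]))}
def valve(s,v,cams=("side",)):
    "wheel pose v -> angle of orange from up towards +stand x (deg)"
    x,y,w=v; n=np.array([-np.sin(w),np.cos(w),0]); ex=np.array([np.cos(w),np.sin(w),0])
    for c in cams:
        C=cam(c)[1]; c0=np.array([x,y,.125]); sg=np.sign((C-c0)@n)
        m=orange(img[c])&mask(place(WHEEL*1.05,x,y,.125,w),c)
        if m.sum()<5: print(" no orange",c); continue
        uv=np.argwhere(m)[:,::-1]; P=plane(c,uv,c0+sg*n*.017,n)-c0
        u,z=P@ex,P[:,2]; k=(np.hypot(u,z)<.105)
        print(" valve",s,c,m.sum(),"deg",round(float(np.degrees(np.arctan2(u[k].mean(),z[k].mean()))),1),"r",round(float(np.hypot(u[k],z[k]).mean()),3))
if __name__=="__main__":
    for s,yaw0 in(("left",-.2),("right",-.3)):
        regs={c:best("wheel_"+s,c,G[s][i])["region"] for i,c in enumerate(("top","side"))}
        cs=[fit(WHEEL,.125,regs,[*onz("top",G[s][0],.125)[0,:2],y]) for y in(-.5,-.2,.2)]
        v,f=min(cs,key=lambda t:t[1]); print(s,np.round(v,4),"yaw deg",np.degrees(v[2]).round(1),round(f,3))
        valve(s,v,("side","top"))
        for c in img:
            for sg in(-.017,.017):
                P=WHEEL.copy(); P[:,1]=sg
                cv2.polylines(img[c],[proj(c,place(P[:48],*v[:2],.125,v[2])).round().astype(np.int32)],True,(255,0,255),1)
    A=img["top"][190:320,180:330];B=img["top"][190:320,450:600];C=img["side"][170:300,220:370];D=img["side"][310:440,270:420]
    o=np.vstack([np.hstack([A,B]),np.hstack([C,D])])
    cv2.imwrite("pics/wfit.png",cv2.resize(o,None,fx=2.3,fy=2.3,interpolation=2)[:,:,::-1])
    hsv=cv2.cvtColor(img["top"],cv2.COLOR_RGB2HSV)
    m=cv2.inRange(hsv,(20,100,90),(32,255,255)); n,l,st,ce=cv2.connectedComponentsWithStats(m)
    for i in range(1,n):
        if st[i,4]>80: print("yellow",ce[i],st[i,4],onz("top",ce[i],.002)[0,:2],"if cap",onz("top",ce[i],.064)[0,:2])
    hsv=cv2.cvtColor(img["top"],cv2.COLOR_RGB2HSV)
E
python3 wh.py
```

```text
wheel_left top 0.93 [217. 253.] 2397
   wheel_left side 0.86 [326. 181.] 1495
left [ 0.4679  0.3832 -0.18  ] yaw deg -10.3 1.043
 valve left side 14 deg 117.5 r 0.051
 valve left top 35 deg 127.6 r 0.07
   wheel_right top 0.74 [536. 261.] 2718
   wheel_right side 0.56 [347. 359.] 5448
right [ 0.4425 -0.3612 -0.4635] yaw deg -26.6 0.141
 valve right side 39 deg 94.6 r 0.056
 valve right top 16 deg 115.4 r 0.07
yellow [400.01286174 215.60128617] 311 [ 0.58584483 -0.06957242] if cap [ 0.56924046 -0.06056305]
yellow [400.28418803 214.88888889] 468 [ 0.58778107 -0.07035604] if cap [ 0.57108407 -0.06130919]
yellow [397.39649123 262.00350877] 285 [ 0.46193734 -0.05840985] if cap [ 0.45126087 -0.04993452]
```

View pics/wfit.png

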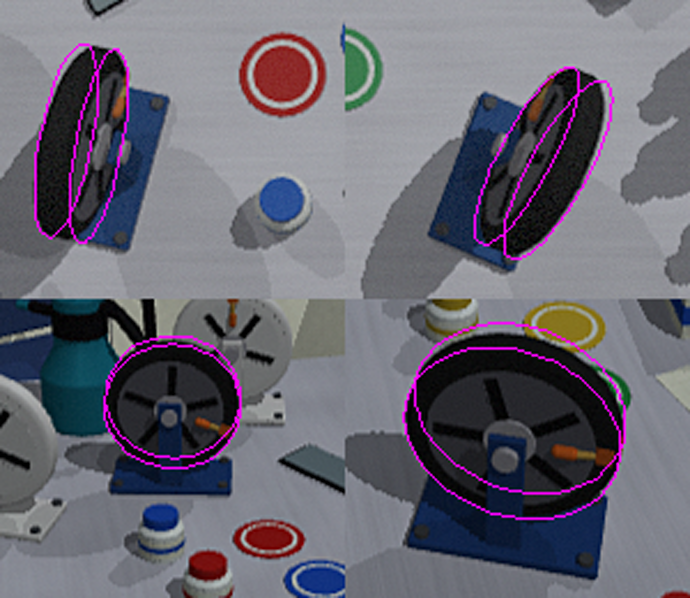

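The crop confirms black wheels on blue stands, valves pointing toward +x and slightly down. The left fit took a wrong side region, so I'll refine using dark-tyre colour.

```bash
cat > wh2.py <<'E'
from wh import *
def refit(s,v0,show=False):
    regs={}
    for c in img:
        near=cv2.dilate(mask(place(WHEEL,*v0[:2],.125,v0[2]),c).astype(np.uint8),np.ones((15,15)))
        m=((img[c].max(2)<62)&(near>0)).astype(np.uint8)
        m=cv2.morphologyEx(m,cv2.MORPH_OPEN,np.ones((3,3)))
        n,l,st,ce=cv2.connectedComponentsWithStats(m); regs[c]=l==1+st[1:,4].argmax()
    v,f=fit(WHEEL,.125,regs,v0); return v,f,regs
if __name__=="__main__":
    for s,v0 in(("left",[.468,.383,-.18]),("right",[.4425,-.361,-.46])):
        v,f,regs=refit(s,v0); print(s,np.round(v,4),"yaw",np.degrees(v[2]).round(1),round(f,3))
        for c in img: w=fit(WHEEL,.125,{c:regs[c]},v); print("  ",c,np.round(w[0],4),round(w[1],3))
        valve(s,v,("side","top"))
        # base plate yaw
        hsv=cv2.cvtColor(img["top"],cv2.COLOR_RGB2HSV); m=cv2.inRange(hsv,(104,130,30),(125,255,255))
        near=mask(place(np.array([[i*.13,j*.09,0] for i in(-1,1) for j in(-1,1)]),*v[:2],.012,v[2]),"top")
        P=onz("top",np.argwhere((m>0)&near)[:,::-1],.012)[:,:2]
        r=cv2.minAreaRect((P*1000).astype(np.float32)); print("  base rect",r)
        for c in img:
            ct,_=cv2.findContours(regs[c].astype(np.uint8),0,1); cv2.drawContours(img[c],ct,-1,(0,255,0),1)
            for sg in(-.017,.017):
                P=WHEEL.copy(); P[:,1]=sg
                cv2.polylines(img[c],[proj(c,place(P[:48],*v[:2],.125,v[2])).round().astype(np.int32)],True,(255,0,255),1)
    A=img["top"][190:320,180:330];B=img["top"][190:320,450:600];C=img["side"][170:300,220:370];D=img["side"][310:440,270:420]
    cv2.imwrite("pics/wfit2.png",cv2.resize(np.vstack([np.hstack([A,B]),np.hstack([C,D])]),None,fx=2.3,fy=2.3,interpolation=2)[:,:,::-1])
E
python3 wh2.py
```

```text
left [ 0.4643  0.3839 -0.1614] yaw -9.2 0.368
   side [ 0.4617  0.3729 -0.0652] 0.148
   top [ 0.4672  0.3853 -0.1472] 0.204
 valve left side 13 deg 116.0 r 0.055
 valve left top 32 deg 129.8 r 0.075
  base rect ((471.13055419921875, 398.5254211425781), (128.61680603027344, 176.63446044921875), 76.43840026855469)
right [ 0.4424 -0.3596 -0.4982] yaw -28.5 0.245
   side [ 0.4346 -0.3761 -0.3063] 0.054
   top [ 0.4427 -0.3591 -0.4988] 0.093
 valve right side 38 deg 93.8 r 0.057
 valve right top 14 deg 117.4 r 0.075
  base rect ((443.09674072265625, -358.57177734375), (98.43495178222656, 177.43960571289062), 65.80010223388672)
```

View pics/wfit2.png

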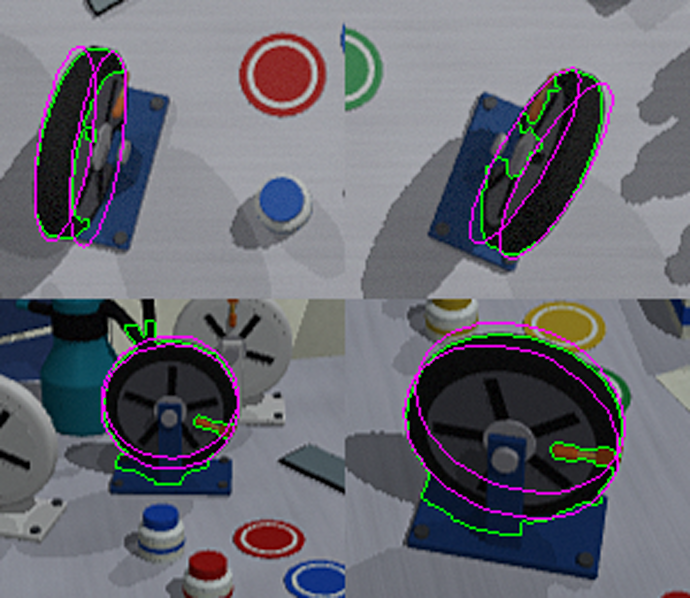

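```bash
cat > go.py <<'E'
from h import *
W={"L":(.468,.385,np.radians(-13.6)),"R":(.443,-.3586,np.radians(-24.2))}
def pose():
    o=bot.get_obs(); w,x,y,z=o["tool_rot"]; return np.array(o["eef_pos"]),Ro.from_quat([x,y,z,w]),o
def rot(yaz,tilt=0):
    "tool down, y along azimuth yaz (rad); tilt (rad): tool axis leaning so that the body is toward +x of stand (x=yaz-90)"
    y=np.array([np.cos(yaz),np.sin(yaz),0]); ex=np.array([np.sin(yaz),-np.cos(yaz),0])
    z=-np.array([0,0,1])*np.cos(tilt)-ex*np.sin(tilt); return Ro.from_matrix(np.c_[np.cross(y,z),y,z])
def on(w,deg,r):
    "tool pose on wheel at deg from top toward stand +x, TCP radius r"
    x,y,a=W[w]; t=np.radians(deg); ex=np.array([np.cos(a),np.sin(a),0])
    return np.array([x,y,.125])+r*(ex*np.sin(t)+[0,0,np.cos(t)]), rot(a+np.pi/2,t)
def show(*targets):
    p0,R0,o=pose()
    for p,R in targets:
        print("turn",(R0.inv()*R).as_rotvec(degrees=True).round(1).tolist(),"shift",(R0.inv().apply(np.array(p)-p0)*100).round(2).tolist())
def st():
    p,R,o=pose(); print("t",round(o["t"],2),"p",p.round(4),"F",np.round(o["contact_force"],1),"g",round(float(o["gripper_width"]),3),"z",R.as_matrix()[:,2].round(3),"yaz",np.degrees(np.arctan2(*R.as_matrix()[1::-1,1])).round(1),"q",np.round(o["q"],2))
E
python3 - <<'E'
from go import *
st(); r=rot(np.radians(76.4))
show(([.18,.55,.36],r),([.3,.45,.36],r),on("L",0,.235),on("L",30,.2))
E
```

```text
t 1.4 p [0.1766 0.6515 0.2483] F [-0.   0.   0.6] g 0.998 z [-0.  0. -1.] yaz 74.8 q [-1.41  0.48  0.02  1.56 -0.01  1.11 -0.08]
turn [0.0, -0.0, -1.6] shift [-2.98, -9.71, -11.17]
turn [0.0, -0.0, -1.6] shift [-17.18, -16.22, -11.17]
turn [0.0, -0.0, -1.6] shift [-35.09, -18.09, -11.17]
turn [0.4, 30.0, -1.5] shift [-45.09, -17.82, -4.99]
```

{"fn": "carry_out", "kwargs": {
  "moves": [
    [[0,0,0],[-1.5,-4,-5.6],8.5],
    [[0,0,-1.6],[-3,-9.7,-11.2],8.5],
    [[0,0,-1.6],[-8,-12.5,-11.2],8.5],
    [[0,0,-1.6],[-14,-15,-11.2],8.5],
    [[0,0,-1.6],[-17.2,-16.2,-11.2],8.5]
  ],
  "newtons": 40
}}

```text
t: 2.02
eef_pos: [0.3022, 0.448, 0.3613]
tool_rot: [0.0, 0.119, 0.993, 0.001]
contact_force: [0.7, -0.2, 0.1]
gripper_width: 0.996
```

Run:
```python
from go import *
st(); show(on("L",0,.235),on("L",10,.23),on("L",20,.23),on("L",30,.2))
```

```text
t 2.02 p [0.3022 0.448  0.3613] F [ 0.7 -0.2  0.1] g 0.996 z [ 0.001  0.001 -1.   ] yaz 76.3 q [-1.19  0.16  0.11  1.74 -0.02  1.24  0.26]
turn [0.1, 0.0, -0.1] shift [-17.6, -2.21, 0.14]
turn [0.1, 10.0, -0.1] shift [-21.59, -2.21, 0.99]
turn [0.1, 20.0, -0.0] shift [-25.46, -2.2, 2.03]
turn [0.1, 30.0, -0.0] shift [-27.59, -2.21, 6.33]
```

{"fn": "carry_out", "kwargs": {
  "moves": [
    [[0,0,0],[-6,-1,0],8.5],
    [[0,0,0],[-12,-2.2,0],8.5],
    [[0,9,0],[-18,-2.2,0.5],8.5],
    [[0,19,0],[-23,-2.2,1.5],8.5],
    [[0,30,0],[-27.6,-2.2,5.5],8.5]
  ]
}}

```text
t: 2.65
eef_pos: [0.5663, 0.3648, 0.3087]
tool_rot: [-0.254, 0.113, 0.96, 0.034]
contact_force: [0.6, 2.5, -0.0]
gripper_width: 0.99
```

Run:
```python
from go import *
st(); show(on("L",30,.2),on("L",30,.13),on("L",30,.09))
import cv2
cv2.imwrite("pics/a1.png",np.hstack([bot.read_camera("side")[100:340,100:420],bot.read_camera("top")[150:390,100:420]])[:,:,::-1])
```

```text
t 2.65 p [0.5663 0.3648 0.3087] F [ 0.6  2.5 -0. ] g 0.99 z [-0.481  0.123 -0.868] yaz 76.5 q [-0.64  0.67  0.23  1.22 -0.46  1.69  0.96]
turn [0.4, 0.3, 0.3] shift [-0.49, -0.35, 0.92]
turn [0.4, 0.3, 0.3] shift [-0.46, -0.4, 7.92]
turn [0.4, 0.3, 0.3] shift [-0.44, -0.42, 11.92]
```

View pics/a1.png

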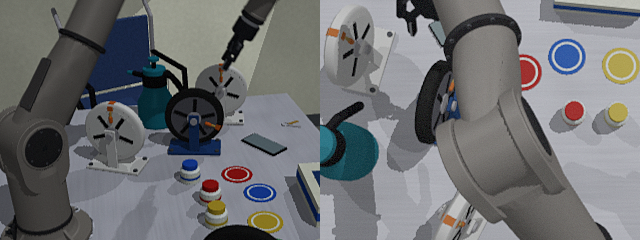

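{"fn": "carry_out", "kwargs": {
  "moves": [
    [[0.4,0,0],[-0.4,-0.4,5],8.5],
    [[0.4,0,0],[-0.4,-0.4,9],8.5],
    [[0.4,0,0],[-0.4,-0.4,11.8],8.5],
    [[0.4,0,0],[-0.4,-0.4,11.8],8.5]
  ]
}}

```text
t: 3.25
eef_pos: [0.5069, 0.3731, 0.1992]
tool_rot: [-0.257, 0.113, 0.959, 0.026]
contact_force: [-0.1, 0.9, 0.3]
gripper_width: 0.995
```

{"fn": "carry_out", "kwargs": {
  "moves": [
    [[0,0,0],[0,0,0],2],
    [[0,0,0],[0,0,0],2],
    [[0,0,0],[0,0,0],2],
    [[0,0,0],[0,0,0],2],
    [[0,0,0],[0,0,0],2]
  ]
}}

```text
t: 3.88
eef_pos: [0.5101, 0.3737, 0.2021]
tool_rot: [-0.254, 0.113, 0.96, 0.028]
contact_force: [4.3, 2.6, 4.9]
gripper_width: 0.391
```

Run:
```python
from go import *
st(); show(*[on("L",d,.09) for d in (30,20,10,0,-10,-20,-30)])
```

```text
t 3.88 p [0.5101 0.3737 0.2021] F [4.3 2.6 4.9] g 0.391 z [-0.481  0.112 -0.869] yaz 76.6 q [-0.69  0.67  0.21  1.46 -0.47  1.45  0.99]
turn [-0.3, 0.4, 0.1] shift [-0.08, 0.11, -0.15]
turn [-0.2, -9.6, 0.1] shift [1.49, 0.11, -0.02]
turn [-0.2, -19.6, 0.1] shift [3.0, 0.12, 0.38]
turn [-0.2, -29.6, 0.1] shift [4.43, 0.12, 1.03]
turn [-0.2, -39.6, 0.2] shift [5.72, 0.13, 1.92]
turn [-0.2, -49.6, 0.2] shift [6.84, 0.13, 3.02]
turn [-0.2, -59.6, 0.2] shift [7.75, 0.14, 4.3]
```

{"fn": "carry_out", "kwargs": {
  "moves": [
    [[0,-10,0],[1.53,0,0.13],2],
    [[0,-20,0],[3.0,0,0.53],2],
    [[0,-30,0],[4.4,0,1.18],2],
    [[0,-40,0],[5.65,0,2.06],2],
    [[0,-50,0],[6.74,0,3.14],2]
  ]
}}

```text
t: 4.5
eef_pos: [0.4368, 0.3912, 0.2071]
tool_rot: [0.177, 0.113, 0.977, -0.022]
contact_force: [17.8, 2.2, -31.7]
gripper_width: 0.388
```

Run:
```python
from go import *
st(); show(*[on("L",d,.088) for d in (-20,-30)])
```

```text
t 4.5 p [0.4368 0.3912 0.2071] F [ 17.8   2.2 -31.7] g 0.388 z [ 0.342 -0.082 -0.936] yaz 76.8 q [-1.4   0.34  0.47  1.98  0.27  0.74  0.19]
turn [0.0, 0.6, 0.4] shift [-0.18, 0.13, 0.01]
turn [0.0, -9.4, 0.4] shift [1.35, 0.14, 0.12]
```

{"fn": "carry_out", "kwargs": {
  "moves": [
    [[0,0,0],[0,0,0.3],2],
    [[0,-10,0],[1.53,0,0.5],2],
    [[0,-10,0],[1.53,0,0.5],2]
  ]
}}

```text
t: 4.88
eef_pos: [0.4212, 0.3949, 0.1966]
tool_rot: [0.26, 0.109, 0.959, -0.033]
contact_force: [-6.2, 0.4, 6.2]
gripper_width: 0.391
```

Run:
```python
from go import *
st(); show(*[on("L",d,.088) for d in (-30,)])
```

```text
t 4.88 p [0.4212 0.3949 0.1966] F [-6.2  0.4  6.2] g 0.391 z [ 0.491 -0.12  -0.863] yaz 77.0 q [-1.61  0.37  0.58  2.07  0.51  0.69 -0.11]
turn [-0.1, 0.3, 0.7] shift [-0.56, 0.13, -0.2]
```

{"fn": "carry_out", "kwargs": {
  "moves": [
    [[0,0,0],[0,0,-0.2],8.5],
    [[0,0,0],[0,0,-0.2],8.5],
    [[0,0,0],[0,0,-0.2],8.5],
    [[0,0,0],[0,0,-4],8.5],
    [[0,0,0],[0,0,-9],8.5]
  ]
}}

```text
t: 5.5
eef_pos: [0.3809, 0.4024, 0.2751]
tool_rot: [0.259, 0.113, 0.959, -0.035]
contact_force: [-0.5, 0.6, -0.2]
gripper_width: 0.994
```

Run:
```python
from go import *
st(); show(*[on("L",d,.185) for d in (-20,-10,0,10,20,30)])
import wh
for c in("side","top"): wh.valve("left",W["L"],(c,))
cv2.imwrite("pics/a2.png",np.hstack([wh.img["side"][100:340,180:400],wh.img["top"][150:390,100:420]])[:,:,::-1])
```

```text
t 5.5 p [0.3809 0.4024 0.2751] F [-0.5  0.6 -0.2] g 0.994 z [ 0.488 -0.125 -0.864] yaz 76.4 q [-1.71  0.22  0.58  2.02  0.52  0.91 -0.13]
turn [-0.4, 10.3, 0.3] shift [-3.4, 0.33, -0.77]
turn [-0.4, 20.3, 0.2] shift [-6.51, 0.32, 0.08]
turn [-0.5, 30.3, 0.2] shift [-9.43, 0.31, 1.46]
turn [-0.5, 40.3, 0.1] shift [-12.06, 0.31, 3.32]
turn [-0.5, 50.3, 0.1] shift [-14.33, 0.32, 5.61]
turn [-0.5, 60.3, 0.1] shift [-16.17, 0.33, 8.26]
 valve left side 16 deg 47.7 r 0.084
 valve left top 83 deg 62.8 r 0.058
```

View pics/a2.png

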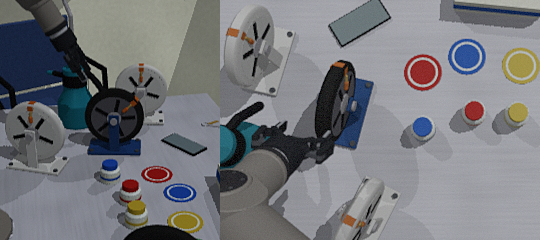

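```bash
cat > va.py <<'E'
from go import *
def angle(w,save=None):
    x,y,a=W[w]; c0=np.array([x,y,.125]); B=np.c_[[np.cos(a),np.sin(a),0],[-np.sin(a),np.cos(a),0],[0,0,1]]
    for c in("top","side"):
        im=bot.read_camera(c)
        h=cv2.cvtColor(im,cv2.COLOR_RGB2HSV); m=(cv2.inRange(h,(4,130,70),(19,255,255))>0)&mask(place(WHEEL*1.04,x,y,.125,a),c)
        R,t,f,cx,cy=cam(c); uv=np.argwhere(m)[:,::-1]
        if len(uv)<4: print(c,"none");continue
        d=(np.c_[(uv-[cx,cy])/f,np.ones(len(uv))]@R.T)@B; o=(t-c0)@B
        A=d[:,0]**2+d[:,2]**2; b=d[:,0]*o[0]+d[:,2]*o[2]; q=o[0]**2+o[2]**2-.1**2; D=b*b-A*q
        k=(-b-np.sqrt(np.maximum(D,0)))/A; H=o+d*k[:,None]; tread=(D>0)&(abs(H[:,1])<.017)
        kf=(np.sign(o[1])*.017-o[1])/d[:,1]; Hf=o+d*kf[:,None]; H=np.where(tread[:,None],H,Hf); r=np.hypot(H[:,0],H[:,2]); g=np.degrees(np.arctan2(H[:,0],H[:,2]))
        for n,s in(("tread",tread),("face>.075",~tread&(r>.075)&(r<.102)),("face<.075",~tread&(r<.075))):
            if s.sum(): print(w,c,n,s.sum(),"deg",np.median(g[s]).round(1),"spread",g[s].std().round(1))
        if save:
            u,v=proj(c,c0+[0,0,.06])[0].astype(int); cr=im[max(v-60,0):v+60,max(u-60,0):u+60]; cv2.imwrite(f"pics/{save}_{c}.png",cv2.resize(cr,None,fx=3,fy=3)[:,:,::-1])
if __name__=="__main__": angle("L"); angle("R")
E
python3 va.py
```

```text
L top tread 54 deg 48.9 spread 4.4
L top face>.075 21 deg 52.2 spread 4.4
L top face<.075 38 deg 71.9 spread 14.5
L side tread 8 deg 48.0 spread 3.2
L side face>.075 29 deg 49.2 spread 3.5
L side face<.075 26 deg 51.1 spread 3.9
R top face>.075 16 deg 86.3 spread 6.1
R top face<.075 40 deg 98.5 spread 9.0
R side tread 4 deg 85.7 spread 1.9
R side face>.075 53 deg 96.3 spread 3.7
R side face<.075 61 deg 102.2 spread 5.1
```

{"fn": "carry_out", "kwargs": {
  "moves": [
    [[0,10,0],[-3.4,0.3,-1.5],8.5],
    [[0,20,0],[-6.5,0.3,-1.5],8.5],
    [[0,30,0],[-9.4,0.3,0],8.5],
    [[0,40,0],[-12.1,0.3,2.5],8.5],
    [[0,50,0],[-14.3,0.3,5.6],8.5]
  ]
}}

```text
t: 6.42
eef_pos: [0.5314, 0.371, 0.2981]
tool_rot: [-0.173, 0.116, 0.978, 0.019]
contact_force: [-0.3, 1.3, 0.2]
gripper_width: 0.997
```

Run:
```python
from go import *
st(); show(*[on("L",d,r) for d,r in((20,.185),(27,.185),(27,.088))])
```

```text
t 6.42 p [0.5314 0.371  0.2981] F [-0.3  1.3  0.2] g 0.997 z [-0.334  0.076 -0.94 ] yaz 76.5 q [-0.91  0.58  0.52  1.41 -0.48  1.52  1.01]
turn [-0.2, -0.0, 0.1] shift [0.18, -0.13, -0.02]
turn [-0.2, 7.0, 0.1] shift [-2.08, -0.13, 0.12]
turn [-0.2, 7.0, 0.1] shift [-0.9, -0.09, 9.75]
```

{"fn": "carry_out", "kwargs": {
  "moves": [
    [[0,0,0],[0.2,-0.1,5],8.5],
    [[0,0,0],[0.2,-0.1,9.6],8.5],
    [[0,0,0],[0.2,-0.1,9.6],5],
    [[0,0,0],[0.2,-0.1,9.6],2],
    [[0,0,0],[0.2,-0.1,9.6],2]
  ]
}}

```text
t: 7.05
eef_pos: [0.497, 0.3767, 0.2112]
tool_rot: [-0.169, 0.116, 0.979, 0.017]
contact_force: [0.3, 9.4, -14.6]
gripper_width: 0.383
```

{"fn": "carry_out", "kwargs": {
  "moves": [
    [[0,0,0],[0,0,0],2],
    [[0,0,0],[0,0,0],2]
  ]
}}

```text
t: 7.3
eef_pos: [0.4969, 0.3769, 0.2112]
tool_rot: [-0.169, 0.116, 0.979, 0.017]
contact_force: [-0.6, -5.6, 4.9]
gripper_width: 0.388
```

Run:
```python
from go import *
st(); show(*[on("L",d,.089) for d in (20,-29)])
```

```text
t 7.3 p [0.4969 0.3769 0.2112] F [-0.6 -5.6  4.9] g 0.388 z [-0.327  0.073 -0.942] yaz 76.6 q [-0.95  0.6   0.49  1.58 -0.51  1.33  1.04]
turn [-0.3, 0.4, 0.0] shift [-0.12, 0.11, 0.23]
turn [-0.3, -48.6, 0.2] shift [6.62, 0.13, 3.24]
```

{"fn": "carry_out", "kwargs": {
  "moves": [
    [[0,-10,0],[1.58,0,0.18],2],
    [[0,-20,0],[3.1,0,0.62],2],
    [[0,-30,0],[4.53,0,1.32],2],
    [[0,-40,0],[5.82,0,2.25],2],
    [[0,-49,0],[6.83,0,3.3],2]
  ]
}}

```text
t: 7.92
eef_pos: [0.4229, 0.3945, 0.2038]
tool_rot: [0.253, 0.114, 0.96, -0.031]
contact_force: [30.7, -2.9, -44.8]
gripper_width: 0.388
```

{"fn": "carry_out", "kwargs": {
  "moves": [
    [[0,0,0],[0,0,0],2],
    [[0,0,0],[0,0,0],2]
  ]
}}

```text
t: 8.18
eef_pos: [0.4181, 0.3958, 0.201]
tool_rot: [0.248, 0.112, 0.962, -0.034]
contact_force: [-27.1, -8.3, 25.9]
gripper_width: 0.39
```

```bash
python3 va.py; python3 -c "
from go import *
st()"
```

```text
L top tread 105 deg -3.4 spread 3.3
L top face>.075 20 deg -3.3 spread 3.9
L top face<.075 24 deg -0.0 spread 5.5
L side tread 12 deg -4.5 spread 3.3
L side face>.075 27 deg -5.4 spread 3.5
L side face<.075 22 deg -5.2 spread 3.6
R top face>.075 14 deg 86.3 spread 3.7
R top face<.075 41 deg 98.9 spread 8.9
R side tread 4 deg 85.7 spread 1.9
R side face>.075 52 deg 96.2 spread 3.7
R side face<.075 59 deg 102.2 spread 4.9
t 8.38 p [0.4187 0.3956 0.2013] F [-27.8  -8.9  25.4] g 0.389 z [ 0.469 -0.12  -0.875] yaz 76.5 q [-1.84  0.45  0.91  2.07  0.22  0.63  0.16]
```

{"fn": "carry_out", "kwargs": {
  "moves": [
    [[0,0,0],[0,0,-0.3],2],
    [[0,3.5,0],[-0.5,0,-0.3],2],
    [[0,3.5,0],[-0.5,0,-0.3],2],
    [[0,3.5,0],[-0.5,0,-0.3],2]
  ]
}}

```text
t: 8.88
eef_pos: [0.4251, 0.394, 0.2062]
tool_rot: [0.221, 0.114, 0.968, -0.029]
contact_force: [5.6, -3.0, -9.1]
gripper_width: 0.389
```

```bash
python3 va.py; python3 -c "
from go import *
st()"
```

```text
L top tread 107 deg 1.9 spread 3.4
L top face>.075 23 deg 1.9 spread 3.8
L top face<.075 24 deg 8.4 spread 8.5
L side tread 11 deg 0.4 spread 3.0
L side face>.075 25 deg 0.3 spread 3.2
L side face<.075 19 deg -0.4 spread 3.5
R top face>.075 14 deg 86.3 spread 3.7
R top face<.075 37 deg 97.7 spread 8.6
R side tread 4 deg 85.7 spread 1.9
R side face>.075 52 deg 96.2 spread 3.7
R side face<.075 61 deg 101.6 spread 4.9
t 9.07 p [0.425  0.3941 0.2061] F [ 3.  -4.8 -5.7] g 0.39 z [ 0.422 -0.107 -0.9  ] yaz 76.5 q [-1.77  0.42  0.86  2.04  0.17  0.67  0.24]
```

{"fn": "carry_out", "kwargs": {
  "moves": [
    [[0,-1,0],[0.15,0,0.05],2],
    [[0,-1,0],[0.15,0,0.05],2],
    [[0,-1,0],[0.15,0,0.05],8.5],
    [[0,-1,0],[0.15,0,0.05],8.5],
    [[0,-1,0],[0.15,0,0.05],8.5]
  ]
}}

```text
t: 9.7
eef_pos: [0.4234, 0.3964, 0.2051]
tool_rot: [0.23, 0.112, 0.966, -0.029]
contact_force: [0.2, -0.2, -0.4]
gripper_width: 0.985
```

{"fn": "carry_out", "kwargs": {
  "moves": [
    [[0,0,0],[0,0,0],8.5],
    [[0,0,0],[0,0,-5],8.5],
    [[0,0,0],[0,0,-9],8.5],
    [[0,5,0],[-2,-2,-14],8.5],
    [[0,10,0],[-4,-4,-19],8.5]
  ]
}}

```text
t: 10.32
eef_pos: [0.3653, 0.3689, 0.3942]
tool_rot: [0.143, 0.114, 0.983, -0.02]
contact_force: [0.0, 1.2, -0.6]
gripper_width: 0.997
```

Run:
```python
from va import *
angle("L"); st()
r=rot(W["R"][2]+np.pi/2)
show(([.38,.2,.38],r),([.5,0,.38],r),([.5,-.2,.38],r),on("R",0,.25),on("R",30,.2))
```

```text
L top tread 106 deg 0.6 spread 3.3
L top face>.075 18 deg 1.2 spread 3.3
L top face<.075 22 deg 6.0 spread 9.1
L side tread 13 deg 0.0 spread 3.2
L side face>.075 25 deg -2.0 spread 3.2
L side face<.075 22 deg -0.6 spread 3.7
t 10.43 p [0.3699 0.3681 0.3983] F [ 0.6 -0.1  0. ] g 0.993 z [ 0.278 -0.062 -0.959] yaz 76.3 q [-2.06 -0.01  1.02  1.86  0.3   1.21  0.19]
turn [1.8, 16.4, 10.4] shift [-4.25, -16.11, 3.08]
turn [1.8, 16.4, 10.4] shift [-19.98, -32.71, 7.65]
turn [1.8, 16.4, 10.4] shift [-24.54, -52.15, 8.9]
turn [1.8, 16.4, 10.4] shift [-22.7, -68.91, 8.78]
turn [-1.0, 46.4, 10.8] shift [-29.95, -70.78, 18.93]
```

{"fn": "carry_out", "kwargs": {
  "moves": [
    [[0.5,4,3],[-1,-5,1],8.5],
    [[1,9,6],[-3,-10.5,2],8.5],
    [[1.8,16.4,10.4],[-5.5,-16,3],8.5],
    [[1.8,16.4,10.4],[-9.5,-20.5,4.5],8.5],
    [[1.8,16.4,10.4],[-13.5,-25,6],8.5]
  ]
}}

```text
t: 11.05
eef_pos: [0.4515, 0.0896, 0.3752]
tool_rot: [0.002, 0.207, 0.978, -0.005]
contact_force: [0.8, 1.5, -0.1]
gripper_width: 0.994
```

Run:
```python
from go import *
st()
r=rot(W["R"][2]+np.pi/2)
show(([.5,0,.38],r),([.5,-.2,.38],r),on("R",0,.25),on("R",30,.2))
```

```text
t 11.05 p [0.4515 0.0896 0.3752] F [ 0.8  1.5 -0.1] g 0.994 z [ 0.002 -0.011 -1.   ] yaz 66.1 q [-1.79 -0.31  1.23  1.92  0.31  1.34  0.51]
turn [-0.5, 0.4, 0.3] shift [-8.07, -6.23, -0.37]
turn [-0.5, 0.4, 0.3] shift [-16.18, -24.51, -0.16]
turn [-0.5, 0.4, 0.3] shift [-17.4, -41.31, 0.5]
turn [-0.6, 30.4, 0.1] shift [-27.35, -41.29, 8.24]
```

{"fn": "carry_out", "kwargs": {
  "moves": [
    [[0,0,0],[-5,-2,0],8.5],
    [[0,0,0],[-10,-5,0],8.5],
    [[0,0,0],[-14,-9,0],8.5],
    [[0,0,0],[-17,-14,0],8.5],
    [[0,0,0],[-20,-19,0],8.5]
  ]
}}

```text
t: 11.68
eef_pos: [0.5019, -0.1333, 0.3953]
tool_rot: [0.02, 0.207, 0.978, -0.006]
contact_force: [0.1, -0.1, 0.9]
gripper_width: 0.995
```

Run:
```python
from go import *
st()
show(on("R",0,.25),on("R",10,.24),on("R",20,.22),on("R",30,.2))
```

```text
t 11.68 p [ 0.5019 -0.1333  0.3953] F [ 0.1 -0.1  0.9] g 0.995 z [ 0.037 -0.021 -0.999] yaz 66.1 q [-1.56 -0.34  1.45  1.8   0.37  1.36  0.97]
turn [-0.2, 2.4, 0.3] shift [-3.67, -22.98, 2.28]
turn [-0.2, 12.4, 0.3] shift [-7.78, -22.99, 3.81]
turn [-0.3, 22.4, 0.2] shift [-11.01, -22.99, 6.92]
turn [-0.3, 32.4, 0.2] shift [-13.34, -22.99, 10.37]
```

{"fn": "carry_out", "kwargs": {
  "moves": [
    [[0,2,0],[-1.5,-5,0],8.5],
    [[0,2,0],[-3,-10,0],8.5],
    [[0,2,0],[-5,-15,0.5],8.5],
    [[0,2,0],[-6,-19,1],8.5],
    [[0,2,0],[-6,-23,1.5],8.5]
  ]
}}

```text
t: 12.3
eef_pos: [0.4165, -0.319, 0.4037]
tool_rot: [0.022, 0.207, 0.978, -0.012]
contact_force: [0.3, 0.5, -0.8]
gripper_width: 0.998
```

Run:
```python
from go import *
st()
show(on("R",0,.25),on("R",10,.24),on("R",20,.22),on("R",30,.2))
```

```text
t 12.3 p [ 0.4165 -0.319   0.4037] F [ 0.3  0.5 -0.8] g 0.998 z [ 0.039 -0.032 -0.999] yaz 66.0 q [-1.17 -0.34  1.45  1.78  0.36  1.37  1.37]
turn [-0.8, 2.8, 0.3] shift [-3.88, -2.5, 3.09]
turn [-0.8, 12.8, 0.2] shift [-7.98, -2.5, 4.66]
turn [-0.8, 22.8, 0.1] shift [-11.19, -2.47, 7.78]
turn [-0.8, 32.8, 0.1] shift [-13.5, -2.43, 11.25]
```

{"fn": "carry_out", "kwargs": {
  "moves": [
    [[0,3,0],[-4,-2,1.5],8.5],
    [[0,12,0],[-8,-2.5,3],8.5],
    [[0,22,0],[-11.2,-2.5,6],8.5],
    [[0,32,0],[-13.5,-2.4,10],8.5],
    [[0,32.5,0],[-13.5,-2.4,11],8.5]
  ]
}}

```text
t: 12.92
eef_pos: [0.3044, -0.242, 0.4161]
tool_rot: [-0.198, 0.202, 0.959, 0.026]
contact_force: [-0.1, 0.5, 0.0]
gripper_width: 0.994
```

Run:
```python
from go import *
st()
show(on("R",30,.2),on("R",30,.09))
cv2.imwrite("pics/a3.png",np.hstack([bot.read_camera("side")[:,100:500],bot.read_camera("top")[:,240:]])[:,:,::-1])
```

```text
t 12.93 p [ 0.3044 -0.242   0.4161] F [-0.1  0.5  0. ] g 0.994 z [-0.37   0.129 -0.92 ] yaz 66.6 q [-1.22 -0.34  1.45  1.81  0.27  1.78  1.32]
turn [-1.9, 7.0, -0.1] shift [-29.85, -4.97, 0.31]
turn [-1.9, 7.0, -0.1] shift [-28.51, -4.6, 11.22]
```

View pics/a3.png

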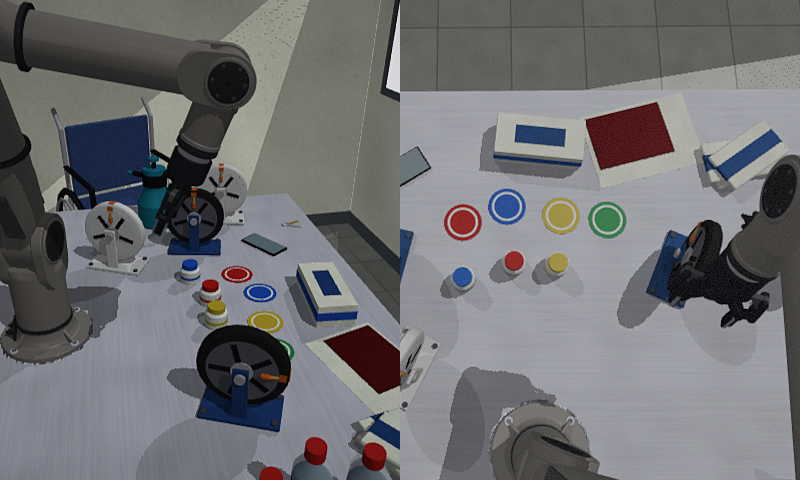

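```bash
cat > kin.py <<'E'
import numpy as np, itertools
from scipy.optimize import least_squares
from scipy.spatial.transform import Rotation as Ro
# p, tool quat wxyz, q
D=[([.1766,.6515,.2483],[0,.132,.991,-.0009],[-1.41,.48,.02,1.56,-.01,1.11,-.08]),
([.3022,.448,.3613],[0,.119,.993,.001],[-1.19,.16,.11,1.74,-.02,1.24,.26]),
([.5663,.3648,.3087],[-.254,.113,.96,.034],[-.64,.67,.23,1.22,-.46,1.69,.96]),
([.5101,.3737,.2021],[-.254,.113,.96,.028],[-.69,.67,.21,1.46,-.47,1.45,.99]),
([.4368,.3912,.2071],[.177,.113,.977,-.022],[-1.4,.34,.47,1.98,.27,.74,.19]),
([.4212,.3949,.1966],[.26,.109,.959,-.033],[-1.61,.37,.58,2.07,.51,.69,-.11]),
([.3809,.4024,.2751],[.259,.113,.959,-.035],[-1.71,.22,.58,2.02,.52,.91,-.13]),
([.5314,.371,.2981],[-.173,.116,.978,.019],[-.91,.58,.52,1.41,-.48,1.52,1.01]),
([.4969,.3769,.2112],[-.169,.116,.979,.017],[-.95,.6,.49,1.58,-.51,1.33,1.04]),
([.4187,.3956,.2013],[.248,.112,.962,-.034],[-1.84,.45,.91,2.07,.22,.63,.16]),
([.4515,.0896,.3752],[.002,.207,.978,-.005],[-1.79,-.31,1.23,1.92,.31,1.34,.51]),
([.5019,-.1333,.3953],[.02,.207,.978,-.006],[-1.56,-.34,1.45,1.8,.37,1.36,.97]),
([.4165,-.319,.4037],[.022,.207,.978,-.012],[-1.17,-.34,1.45,1.78,.36,1.37,1.37]),
([.3044,-.242,.4161],[-.198,.202,.959,.026],[-1.22,-.34,1.45,1.81,.27,1.78,1.32])]
def rz(a):c,s=np.cos(a),np.sin(a);return np.array([[c,-s,0],[s,c,0],[0,0,1]])
def ry(a):c,s=np.cos(a),np.sin(a);return np.array([[c,0,s],[0,1,0],[-s,0,c]])
def fk(q,v,S):
    ph,d1,d3,d5,d7,a1,a3,a5,a6,ps=v
    p=np.zeros(3);R=rz(ph+S[0]*q[0])
    p=p+R@[a1,0,d1];R=R@ry(q[1])@rz(S[1]*q[2]);p=p+R@[a3,0,d3]
    R=R@ry(q[3]);p=p+R@[a5,0,0];R=R@rz(S[2]*q[4]);p=p+R@[0,0,d5]
    R=R@ry(q[5]);p=p+R@[a6,0,0];R=R@rz(S[3]*q[6]+ps);return p+R@[0,0,d7],R
def fit():
    best=None
    for S in itertools.product([-1],*[[1,-1]]*3):
        for ps in(0,1.57,3.14,-1.57):
            def res(v):
                o=[]
                for p,w,q in D:
                    P,R=fk(q,v,S);T=Ro.from_quat([*w[1:],w[0]]).as_matrix();o+=[*(P-p)*5,*((R-T).ravel())]
                return o
            r=least_squares(res,[0,.34,.4,.4,.2,0,0,0,0,ps],loss="soft_l1")
            if best is None or r.cost<best[0]:best=(r.cost,S,r.x)
    return best
if __name__=="__main__":
    c,S,v=fit();print(c,S,v.round(4).tolist())
    for p,w,q in D:P,R=fk(q,v,S);T=Ro.from_quat([*w[1:],w[0]]).as_matrix();print((1000*(P-p)).round(0),np.degrees(np.linalg.norm(Ro.from_matrix(R.T@T).as_rotvec())).round(1))
E
python3 kin.py
```

```text
0.04538539123933316 (-1, -1, -1, -1) [-0.0822, 0.3289, 0.4916, 0.476, 0.3247, -0.0134, -0.0148, -0.0259, -0.0452, 1.4965]
[-3.  5.  6.] 0.5
[-6. 21.  2.] 0.3
[-10.   7.  -3.] 2.2
[-3.  5. -4.] 2.5
[-3.  8. -1.] 1.5
[-11.  -2.  -9.] 3.0
[-6.  1. -6.] 2.5
[ 3. -8. -6.] 1.5
[ 3. -6. -8.] 1.8
[  9. -10.  -6.] 2.1
[-3.  8. 10.] 0.2
[-5. -9. 14.] 0.4
[-7. -4. 15.] 0.4
[-11.   8.  -4.] 2.0
```

```bash
cat > sim.py <<'E'
from kin import *
S=(-1,-1,-1,-1);V=np.array([-0.0822,.3289,.4916,.476,.3247,-.0134,-.0148,-.0259,-.0452,1.4965])
LO=np.array([-2.96,-.34,-1.41,.24,-1.37,.17,-2.96]);HI=np.array([2.96,2.1,1.46,2.44,4.51,1.92,2.96])
def jac(q):
    P,R=fk(q,V,S);J=np.zeros((6,7))
    for i in range(7):
        d=np.array(q,float);d[i]+=1e-5;P2,R2=fk(d,V,S);J[:3,i]=(P2-P)/1e-5;J[3:,i]=Ro.from_matrix(R2@R.T).as_rotvec()/1e-5
    return P,R,J
def run(q,p,R,n=20,posd=.0625/20,rotd=np.radians(10.7)/20,lam=.02):
    "move pinv towards absolute pose, small steps; returns q"
    q=np.array(q,float)
    for _ in range(4000):
        P,Rc,J=jac(q);e=np.r_[p-P,(Ro.from_matrix(R@Rc.T)).as_rotvec()]
        k=max(np.linalg.norm(e[:3])/posd,np.linalg.norm(e[3:])/rotd)
        if k<.05:break
        if k>1:e=e/k
        free=np.ones(7,bool)
        for _ in range(3):
            Jf=J[:,free];dq=np.zeros(7);dq[free]=Jf.T@np.linalg.solve(Jf@Jf.T+lam**2*np.eye(6),e)
            bad=free&((q+dq<LO)|(q+dq>HI))
            if not bad.any():break
            free&=~bad
        q=np.clip(q+dq,LO,HI)
        if np.abs(dq).max()<1e-5:break
    return q,np.linalg.norm(e[:3])
if __name__=="__main__":
    M=lambda i:(Ro.from_quat([*D[i][1][1:],D[i][1][0]]).as_matrix())
    q=np.array(D[3][2])
    for i in(4,5,6,7,8,9,10,11,12):
        P0,R0=fk(q,V,S); q,e=run(q,np.array(D[i][0]),M(i));print(i,q.round(2),round(e,4),"obs",D[i][2])
E
python3 sim.py
```

```text
4 [-1.37  0.32  0.45  2.01  0.28  0.7   0.2 ] 0.0 obs [-1.4, 0.34, 0.47, 1.98, 0.27, 0.74, 0.19]
5 [-1.56  0.34  0.55  2.08  0.55  0.65 -0.12] 0.0 obs [-1.61, 0.37, 0.58, 2.07, 0.51, 0.69, -0.11]
6 [-1.65  0.18  0.52  2.04  0.56  0.88 -0.14] 0.0 obs [-1.71, 0.22, 0.58, 2.02, 0.52, 0.91, -0.13]
7 [-0.87  0.58  0.44  1.38 -0.43  1.54  0.96] 0.0 obs [-0.91, 0.58, 0.52, 1.41, -0.48, 1.52, 1.01]
8 [-0.92  0.59  0.42  1.55 -0.45  1.35  0.98] 0.0 obs [-0.95, 0.6, 0.49, 1.58, -0.51, 1.33, 1.04]
9 [-1.75  0.38  0.77  2.08  0.36  0.63  0.03] 0.0 obs [-1.84, 0.45, 0.91, 2.07, 0.22, 0.63, 0.16]
10 [-1.47 -0.12  1.08  1.93  0.13  1.27  0.73] 0.0 obs [-1.79, -0.31, 1.23, 1.92, 0.31, 1.34, 0.51]
11 [-1.57 -0.33  1.46  1.83  0.36  1.33  0.97] 0.0031 obs [-1.56, -0.34, 1.45, 1.8, 0.37, 1.36, 0.97]
12 [-1.18 -0.34  1.46  1.81  0.36  1.34  1.36] 0.0031 obs [-1.17, -0.34, 1.45, 1.78, 0.36, 1.37, 1.37]
```

```bash
cat > plan.py <<'E'
from sim import *
from go import on,rot,pose
import time
p,R,o=pose();q0=np.array(o["q"]);rng=np.random.default_rng(0);K=dict(posd=.02,rotd=.06)
mids=[];T=time.time();out=[]
goal=on("R",30,.2);neut=None
while time.time()-T<200:
    q=q0;seq=[];ok=True
    for k in range(rng.integers(1,4)):
        az=np.radians(rng.uniform(-55,60));r=rng.uniform(.45,.8);yz=np.radians(rng.choice([66,66,20,110,-30,-70,-114,150,180]));t=np.radians(rng.choice([0,0,20,-20,30,-30]))
        w=(np.array([r*np.cos(az),r*np.sin(az),rng.uniform(.36,.5)]),rot(yz,t));q,e=run(q,w[0],w[1].as_matrix(),**K);seq.append((w[0].round(2).tolist(),float(np.degrees(yz).round()),float(np.degrees(t).round())))
        if e>.02: ok=False;break
    if not ok: continue
    for flip in(0,np.pi):
        g=on("R",30,.2);Rg=g[1].as_matrix()@rz(flip);q1,e=run(q,g[0],Rg,**K)
        if e<.01: out.append((abs(q1[2])+abs(q1[4])*.3+len(seq)*.1,seq,flip,q1.round(2).tolist()))
out.sort(key=lambda t:t[0]);print(len(out))
for s in out[:6]:print(s)
E
time python3 plan.py
```

```text
45
(np.float64(0.3502074747099847), [([0.39, 0.37, 0.45], -70.0, 0.0), ([0.45, 0.23, 0.49], -114.0, 20.0), ([0.64, 0.11, 0.43], -114.0, 0.0)], 0, [0.5, 0.77, 0.03, 1.04, 0.08, 1.84, 1.68])
(np.float64(0.4193682639144682), [([0.46, 0.55, 0.38], 180.0, -30.0), ([0.33, -0.34, 0.45], 66.0, -30.0), ([0.51, 0.02, 0.4], 20.0, 30.0)], 3.141592653589793, [0.46, 0.77, 0.11, 1.04, 0.03, 1.84, -1.43])
(np.float64(0.5134553755524165), [([0.36, 0.32, 0.49], 66.0, -30.0), ([0.41, -0.19, 0.39], 110.0, 20.0), ([0.42, 0.64, 0.44], -30.0, -30.0)], 0, [0.41, 0.78, 0.21, 1.04, -0.02, 1.84, 1.75])
(np.float64(0.5588641837077151), [([0.63, -0.02, 0.37], -114.0, 30.0)], 0, [0.31, 0.8, 0.42, 1.04, -0.13, 1.85, 1.84])
(np.float64(0.5639838843570533), [([0.66, 0.32, 0.48], 66.0, -30.0), ([0.79, -0.09, 0.43], -70.0, -30.0), ([0.66, 0.4, 0.48], 66.0, 20.0)], 0, [0.62, 0.78, -0.2, 1.04, 0.2, 1.85, 1.6])
(np.float64(0.5689268217223754), [([0.51, 0.1, 0.43], -114.0, 30.0), ([0.27, 0.44, 0.47], 20.0, -30.0), ([0.73, 0.0, 0.45], 110.0, -20.0)], 0, [0.39, 0.78, 0.26, 1.05, -0.04, 1.84, 1.77])
real	3m30.019s
user	3m27.393s
sys	0m0.336s
```

```bash
cat > plan2.py <<'E'
from sim import *
from go import on,rot,pose
p,R,o=pose();q0=np.array(o["q"]);K=dict(posd=.01,rotd=.03)
def go(q,P,yz,t=0,v=1):
    q,e=run(q,np.array(P),rot(np.radians(yz),np.radians(t)).as_matrix(),**K)
    if v:print("   ",P,yz,t,q.round(2),round(e,3))
    return q
for name,seq in dict(neg=[([.6,-.1,.4],20,0),([.63,-.02,.4],-30,0),([.63,-.02,.4],-70,0),([.63,-.02,.4],-114,0)],
  neg30=[([.6,-.1,.4],20,10),([.63,-.02,.4],-30,20),([.63,-.02,.4],-70,30),([.63,-.02,.4],-114,30)],
  pos=[([.6,-.1,.4],110,0),([.63,-.02,.4],150,0),([.63,-.02,.4],200,0),([.63,-.02,.4],246,0)],
  none=[([.63,-.02,.4],66,0)]).items():
    print(name);q=q0
    for s in seq:q=go(q,*s)
    for P,yz,t in seq[-2::-1]:q=go(q,P,yz,0)
    q=go(q,[.6,-.2,.4],66)
    g=on("R",30,.2);q,e=run(q,g[0],g[1].as_matrix(),**K);print(" goal",q.round(2),round(e,3))
E
python3 plan2.py
```

```text
neg
    [0.6, -0.1, 0.4] 20 0 [-1.67 -0.34  1.45  1.77  0.35  1.39  0.07] 0.01
    [0.63, -0.02, 0.4] -30 0 [-1.81 -0.34  1.45  1.77  0.35  1.39 -0.93] 0.01
    [0.63, -0.02, 0.4] -70 0 [-1.81 -0.34  1.45  1.77  0.35  1.39 -1.63] 0.01
    [0.63, -0.02, 0.4] -114 0 [-1.81 -0.34  1.45  1.77  0.35  1.39 -2.4 ] 0.01
    [0.63, -0.02, 0.4] -70 0 [-1.81 -0.34  1.45  1.77  0.35  1.39 -1.63] 0.01
    [0.63, -0.02, 0.4] -30 0 [-1.81 -0.34  1.45  1.77  0.35  1.39 -0.93] 0.01
    [0.6, -0.1, 0.4] 20 0 [-1.67 -0.34  1.45  1.77  0.35  1.39  0.07] 0.01
    [0.6, -0.2, 0.4] 66 0 [-1.52 -0.34  1.45  1.77  0.35  1.39  1.03] 0.01
 goal [-1.22 -0.34  1.45  1.86  0.28  1.75  1.31] 0.01
neg30
    [0.6, -0.1, 0.4] 20 10 [-1.6  -0.34  1.45  1.77  0.18  1.43  0.17] 0.01
    [0.63, -0.02, 0.4] -30 20 [-1.63 -0.34  1.45  1.84  0.06  1.12 -0.69] 0.01
    [0.63, -0.02, 0.4] -70 30 [-1.65 -0.34  1.46  1.96  0.26  0.72 -1.48] 0.007
    [0.63, -0.02, 0.4] -114 30 [-1.48  0.1   1.36  1.94  0.21  0.72 -2.25] 0.0
    [0.63, -0.02, 0.4] -70 0 [-0.77  0.42  0.96  1.5  -0.35  1.4  -1.  ] 0.0
    [0.63, -0.02, 0.4] -30 0
[... 438 characters left out ...]
[-1.91 -0.34  1.46  1.77  0.37  1.39  2.95] 0.01
    [0.63, -0.02, 0.4] 246 0 [-2.38 -0.34  1.45  2.09  0.56  1.15  2.95] 0.01
    [0.63, -0.02, 0.4] 200 0 [-1.91 -0.34  1.46  1.77  0.37  1.39  2.95] 0.01
    [0.63, -0.02, 0.4] 150 0 [-1.82 -0.34  1.46  1.76  0.35  1.39  2.21] 0.01
    [0.6, -0.1, 0.4] 110 0 [-1.68 -0.34  1.46  1.77  0.35  1.39  1.64] 0.01
    [0.6, -0.2, 0.4] 66 0 [-1.53 -0.34  1.46  1.76  0.35  1.39  1.03] 0.01
 goal [-1.22 -0.34  1.46  1.86  0.28  1.75  1.31] 0.01
none
    [0.63, -0.02, 0.4] 66 0 [-1.82 -0.34  1.46  1.76  0.35  1.39  0.74] 0.01
    [0.6, -0.2, 0.4] 66 0 [-1.53 -0.34  1.46  1.76  0.35  1.39  1.03] 0.01
 goal [-1.22 -0.34  1.46  1.86  0.28  1.75  1.31] 0.01
```

```bash
cat > plan3.py <<'E'
exec(open("plan2.py").read().split("for name")[0])
for name,seq in dict(a=[([.63,-.02,.4],66,-30)],b=[([.75,-.05,.38],66,-20)],c=[([.75,-.05,.38],66,0)],d=[([.75,-.05,.38],66,-30),([.75,-.05,.38],66,0)],
   e=[([.7,-.25,.38],66,-30)],f=[([.63,-.02,.38],66,-30),([.63,-.02,.38],66,0)],g=[([.63,-.02,.38],66,-30),([.63,-.02,.38],66,0),([.63,-.02,.38],66,-30),([.63,-.02,.38],66,0)],h=[([.63,-.02,.38],66,-40),([.75,-.02,.38],66,-40),([.75,-.02,.38],66,0)]).items():
    print(name);q=q0
    for s in seq:q=go(q,*s)
    q=go(q,[.6,-.2,.4],66)
    g=on("R",30,.2);q,e=run(q,g[0],g[1].as_matrix(),**K);print(" goal",q.round(2),round(e,3))
E
python3 plan3.py
```

```text
a
    [0.63, -0.02, 0.4] 66 -30 [-1.25  0.06  1.11  1.93  0.27  0.73  0.84] 0.0
    [0.6, -0.2, 0.4] 66 0 [-0.51  0.45  1.03  1.5  -0.39  1.41  1.69] 0.0
 goal [ 0.11  0.91  0.88  1.04 -0.4   1.9   2.03] 0.0
b
    [0.75, -0.05, 0.38] 66 -20 [-1.81 -0.34  1.46  1.84  0.63  1.08  0.63] 0.01
    [0.6, -0.2, 0.4] 66 0 [-1.53 -0.34  1.46  1.76  0.35  1.39  1.03] 0.01
 goal [-1.22 -0.34  1.46  1.86  0.28  1.75  1.31] 0.01
c
    [0.75, -0.05, 0.38] 66 0 [-1.78 -0.34  1.45  1.76  0.36  1.37  0.78] 0.01
    [0.6, -0.2, 0.4] 66 0 [-1.52 -0.34  1.45  1.77  0.35  1.39  1.03] 0.01
 goal [-1.22 -0.34  1.45  1.86  0.28  1.75  1.31] 0.01
d
    [0.75, -0.05, 0.38] 66 -30 [-1.82 -0.34  1.46  1.9   0.81  0.94  0.49] 0.01
    [0.75, -0.05, 0.38] 66 0 [-1.78 -0.34  1.46  1.76  0.36  1.36  0.78] 0.01
    [0.6, -0.2, 0.4] 66 0 [-1.53 -0.34  1.46  1.76  0.35  1.39  1.03] 0.01
 goal [-1.22 -0.34  1.46  1.86  0.28  1.75  1.31] 0.01
e
    [0.7, -0.25, 0.38] 66 -30 [-1.47 -0.33  1.46  1.92  0.67  0.81  0.87] 0.01
    [0.6, -0.2, 0.4] 66 0 [-1.52 -0.33  1.46  1.76  0.35  1.39  1.04] 0.01
 goal [-1.22 -0.33  1.46
[... 423 characters left out ...]
6 0 [-0.77  0.43  0.96  1.53 -0.36  1.36  1.38] 0.0
    [0.63, -0.02, 0.38] 66 -30 [-1.29  0.11  1.18  1.96  0.21  0.68  0.88] 0.0
    [0.63, -0.02, 0.38] 66 0 [-0.77  0.43  0.97  1.53 -0.36  1.37  1.39] 0.0
    [0.6, -0.2, 0.4] 66 0 [-0.5   0.44  1.    1.5  -0.37  1.41  1.68] 0.0
 goal [ 0.12  0.91  0.87  1.04 -0.39  1.9   2.03] 0.0
h
    [0.63, -0.02, 0.38] 66 -40 [-1.07  0.01  0.88  2.07  0.67  0.54  0.48] 0.0
    [0.75, -0.02, 0.38] 66 -40 [-0.82  0.32  0.77  1.82  0.19  0.46  0.86] 0.0
    [0.75, -0.02, 0.38] 66 0 [-0.36  0.59  0.52  1.18 -0.28  1.44  1.28] 0.0
    [0.6, -0.2, 0.4] 66 0 [-0.23  0.34  0.61  1.49 -0.2   1.37  1.55] 0.0
 goal [ 0.23  0.83  0.59  1.04 -0.23  1.86  1.91] 0.0
```

{"fn": "carry_out", "kwargs": {
  "moves": [
    [[0,0,0],[0,0,0],8.5]
  ]
}}

```text
t: 13.15
eef_pos: [0.3057, -0.2437, 0.4159]
tool_rot: [-0.195, 0.202, 0.959, 0.025]
contact_force: [0.3, 0.0, -0.3]
gripper_width: 0.995
```

Run:
```python
from go import *
st()
show(([.45,-.15,.42],rot(np.radians(66),0)),([.63,-.02,.4],rot(np.radians(66),-.35)),([.63,-.02,.38],rot(np.radians(66),-.7)))
```

```text
t 13.15 p [ 0.3057 -0.2437  0.4159] F [ 0.3  0.  -0.3] g 0.995 z [-0.365  0.128 -0.922] yaz 66.5 q [-1.22 -0.34  1.45  1.81  0.27  1.78  1.32]
turn [-1.8, -22.7, 0.2] shift [-8.45, 14.32, -4.44]
turn [-1.8, -42.7, 0.5] shift [-19.46, 33.46, -7.5]
turn [-1.7, -62.8, 0.8] shift [-20.23, 33.52, -5.65]
```

{"fn": "carry_out", "kwargs": {
  "moves": [
    [[-0.5,-8,0],[-3,5,-1.5],8.5],
    [[-1,-16,0],[-6,10,-3],8.5],
    [[-1.8,-25,0],[-10,14.5,-4.5],8.5],
    [[-1.8,-34,0.3],[-13.5,19,-6],8.5],
    [[-1.8,-43,0.5],[-17,23.5,-7],8.5]
  ]
}}

```text
t: 13.78
eef_pos: [0.5701, -0.1003, 0.4091]
tool_rot: [0.176, 0.204, 0.962, -0.036]
contact_force: [0.1, -0.2, 0.2]
gripper_width: 0.998
```

Run:
```python
from go import *
st()
r=lambda t:rot(np.radians(66),np.radians(t))
show(([.63,-.02,.4],r(-40)),([.75,-.02,.38],r(-40)))
```

```text
t 13.78 p [ 0.5701 -0.1003  0.4091] F [ 0.1 -0.2  0.2] g 0.998 z [ 0.324 -0.141 -0.935] yaz 66.1 q [-1.23 -0.08  1.19  1.87  0.27  0.99  1.01]
turn [0.2, -19.3, -0.0] shift [-1.74, 9.77, 1.67]
turn [0.2, -19.3, -0.0] shift [-11.29, 14.63, 7.43]
```

{"fn": "carry_out", "kwargs": {
  "moves": [
    [[0,-9,0],[-1,5,0.5],8.5],
    [[0,-19,0],[-2,9.5,1],8.5],
    [[0,-19,0],[-5.5,11.5,3.5],8.5],
    [[0,-19,0],[-9,13.5,5.5],8.5],
    [[0,-19,0],[-11.3,14.6,7],8.5]
  ]
}}

```text
t: 14.4
eef_pos: [0.7481, -0.019, 0.3803]
tool_rot: [0.329, 0.194, 0.921, -0.07]
contact_force: [-0.8, 0.1, 0.0]
gripper_width: 0.992
```

Run:
```python
from go import *
st()
r=lambda t:rot(np.radians(66),np.radians(t))
show(([.75,-.02,.38],r(-20)),([.75,-.02,.38],r(0)),([.6,-.2,.4],r(0)))
```

```text
t 14.4 p [ 0.7481 -0.019   0.3803] F [-0.8  0.1  0. ] g 0.992 z [ 0.579 -0.257 -0.774] yaz 66.2 q [-0.9   0.33  0.89  1.78  0.15  0.55  0.93]
turn [0.0, 19.3, 0.2] shift [-0.15, -0.02, 0.15]
turn [-0.0, 39.3, 0.2] shift [-0.15, -0.02, 0.15]
turn [-0.0, 39.3, 0.2] shift [3.59, -22.55, -5.46]
```

{"fn": "carry_out", "kwargs": {
  "moves": [
    [[0,10,0],[0,0,0],8.5],
    [[0,20,0],[0,0,0],8.5],
    [[0,30,0],[0,0,0],8.5],
    [[0,39,0],[0,0,0],8.5],
    [[0,39,0],[0.9,-5,-1.3],8.5]
  ]
}}

```text
t: 15.02
eef_pos: [0.7155, -0.0568, 0.3787]
tool_rot: [-0.001, 0.204, 0.979, -0.002]
contact_force: [-0.5, -1.5, -0.2]
gripper_width: 0.995
```

Run:
```python
from go import *
st()
show(([.6,-.2,.4],rot(np.radians(66))),on("R",10,.24),on("R",25,.2))
from sim import *
q=np.array(pose()[2]["q"])
K=dict(posd=.01,rotd=.03)
for d,r in((25,.2),(25,.09),(-24,.09),(-24,.185),(25,.185),(25,.09),(-24,.09)):
    g=on("R",d,r);q,e=run(q,g[0],g[1].as_matrix(),**K);print(d,r,q.round(2),round(e,3))
```

```text
t 15.03 p [ 0.7155 -0.0568  0.3787] F [-0.5 -1.5 -0.2] g 0.995 z [-0.004 -0.003 -1.   ] yaz 66.4 q [-0.37  0.53  0.6   1.29 -0.29  1.41  1.37]
turn [-0.3, -0.1, 0.4] shift [4.86, -17.76, -2.04]
turn [-0.3, 9.9, 0.6] shift [8.72, -38.6, 1.93]
turn [-0.4, 24.9, 0.5] shift [4.42, -38.62, 7.43]
25 0.2 [ 0.17  0.74  0.64  1.18 -0.25  1.75  1.93] 0.0
25 0.09 [ 0.13  0.73  0.64  1.43 -0.25  1.52  1.94] 0.0
-24 0.09 [ 0.04  0.13  0.63  2.28 -0.52  0.4   2.25] 0.0
-24 0.185 [ 0.04 -0.14  0.62  2.27 -0.09  0.59  1.89] 0.0
25 0.185 [ 0.2   0.72  0.57  1.22 -0.21  1.71  1.9 ] 0.0
25 0.09 [ 0.17  0.71  0.57  1.43 -0.21  1.51  1.91] 0.0
-24 0.09 [ 0.12  0.12  0.55  2.28 -0.5   0.4   2.24] 0.0
```

{"fn": "carry_out", "kwargs": {
  "moves": [
    [[0,0,0],[2.5,-5.5,-1],8.5],
    [[0,0,0.4],[5,-11,-2],8.5],
    [[0,0,0.4],[6.5,-17,-2],8.5],
    [[0,0,0.5],[7.5,-23,-1],8.5],
    [[0,0,0.5],[8,-29,0],8.5]
  ]
}}

```text
t: 15.65
eef_pos: [0.5197, -0.2944, 0.3852]
tool_rot: [0.003, 0.212, 0.977, -0.001]
contact_force: [0.4, 0.4, 0.3]
gripper_width: 0.993
```

Run:
```python
from go import *
st()
show(on("R",10,.24),on("R",20,.22),on("R",25,.2),on("R",25,.09))
```

```text
t 15.65 p [ 0.5197 -0.2944  0.3852] F [0.4 0.4 0.3] g 0.993 z [ 0.006 -0.002 -1.   ] yaz 65.6 q [-0.14  0.29  0.71  1.61 -0.19  1.31  1.75]
turn [0.0, 10.4, -0.2] shift [0.17, -9.0, 2.38]
turn [0.0, 20.4, -0.2] shift [-3.16, -8.98, 5.36]
turn [0.1, 25.4, -0.2] shift [-4.08, -8.98, 7.92]
turn [0.1, 25.4, -0.2] shift [0.63, -9.0, 17.86]
```

{"fn": "carry_out", "kwargs": {
  "moves": [
    [[0,5,-0.2],[0,-5,0],8.5],
    [[0,11,-0.2],[-0.5,-9,2],8.5],
    [[0,20,-0.2],[-3.2,-9,5],8.5],
    [[0,25.4,-0.2],[-4.1,-9,7.5],8.5],
    [[0,25.4,-0.2],[-4.1,-9,7.9],8.5]
  ]
}}

```text
t: 16.27
eef_pos: [0.5218, -0.3914, 0.3008]
tool_rot: [-0.216, 0.204, 0.954, 0.047]
contact_force: [0.1, 0.6, 0.6]
gripper_width: 0.996
```

Run:
```python
from go import *
st()
show(on("R",25,.2),on("R",25,.09))
im=np.hstack([bot.read_camera("side")[200:440,180:480],bot.read_camera("top")[120:360,340:640]])
cv2.imwrite("pics/a4.png",im[:,:,::-1])
```

```text
t 16.27 p [ 0.5218 -0.3914  0.3008] F [0.1 0.6 0.6] g 0.996 z [-0.393  0.177 -0.902] yaz 65.8 q [ 0.16  0.73  0.68  1.25 -0.28  1.72  1.97]
turn [0.0, -0.5, 0.0] shift [0.3, -0.24, -0.46]
turn [0.0, -0.5, 0.0] shift [0.2, -0.25, 10.54]
```

View pics/a4.png

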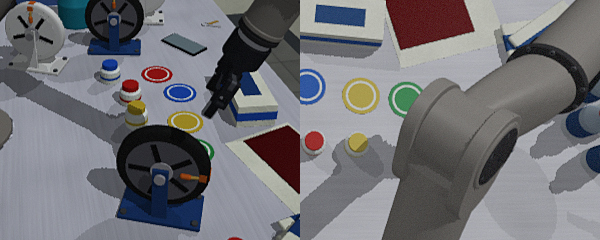

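{"fn": "carry_out", "kwargs": {
  "moves": [
    [[0,-0.5,0],[0.2,-0.2,5],8.5],
    [[0,-0.5,0],[0.2,-0.2,9],8.5],
    [[0,-0.5,0],[0.2,-0.2,10.4],8.5],
    [[0,-0.5,0],[0.2,-0.2,10.4],2],
    [[0,-0.5,0],[0.2,-0.2,10.4],2]
  ]
}}

```text
t: 17.0
eef_pos: [0.4788, -0.3753, 0.2148]
tool_rot: [-0.207, 0.205, 0.955, 0.045]
contact_force: [0.3, -0.0, 0.7]
gripper_width: 0.595
```

{"fn": "carry_out", "kwargs": {
  "moves": [
    [[0,0,0],[0,0,0],2],
    [[0,0,0],[0,0,0],2],
    [[0,0,0],[0,0,0],2]
  ]
}}

```text
t: 17.38
eef_pos: [0.4779, -0.3774, 0.2149]
tool_rot: [-0.207, 0.206, 0.955, 0.043]
contact_force: [-0.8, -5.3, 5.6]
gripper_width: 0.388
```

Run:
```python
from go import *
st()
show(on("R",25,.09),on("R",-24,.09))
```

```text
t 17.38 p [ 0.4779 -0.3774  0.2149] F [-0.8 -5.3  5.6] g 0.388 z [-0.378  0.168 -0.91 ] yaz 65.7 q [ 0.13  0.72  0.67  1.48 -0.28  1.49  1.99]
turn [-0.1, 0.5, -0.2] shift [-0.21, 0.28, 0.81]
turn [-0.2, -48.5, -0.1] shift [6.61, 0.27, 3.84]
```

{"fn": "carry_out", "kwargs": {
  "moves": [
    [[0,-10,0],[1.7,0,0.15],2],
    [[0,-20,0],[3.35,0,0.6],2],
    [[0,-30,0],[4.9,0,1.31],2],
    [[0,-40,0],[6.3,0,2.3],2],
    [[0,-48,0],[7.28,0,3.24],2]
  ]
}}

```text
t: 18.0
eef_pos: [0.402, -0.3431, 0.2119]
tool_rot: [0.199, 0.208, 0.957, -0.045]
contact_force: [23.9, -18.3, -52.0]
gripper_width: 0.389
```

{"fn": "carry_out", "kwargs": {
  "moves": [
    [[0,0,0],[0,0,0],2]
  ]
}}

```text
t: 18.12
eef_pos: [0.3993, -0.3418, 0.211]
tool_rot: [0.196, 0.209, 0.957, -0.042]
contact_force: [-2.4, -9.9, -12.9]
gripper_width: 0.387
```

Run:
```python
from va import *
st(); angle("R")
show(on("R",-24,.098))
```

```text
t 18.12 p [ 0.3993 -0.3418  0.211 ] F [ -2.4  -9.9 -12.9] g 0.387 z [ 0.357 -0.163 -0.92 ] yaz 65.4 q [ 0.02  0.13  0.68  2.25 -0.43  0.43  2.18]
R top tread 53 deg 42.5 spread 4.5
R top face>.075 22 deg 38.1 spread 3.7
R top face<.075 38 deg 49.0 spread 11.4
R side tread 50 deg 41.7 spread 3.0
R side face>.075 56 deg 44.3 spread 3.6
R side face<.075 55 deg 48.1 spread 5.0
turn [-0.1, -0.9, -0.3] shift [-0.54, 0.26, -0.02]
```

{"fn": "carry_out", "kwargs": {
  "moves": [
    [[0,0,0],[-0.2,0,0],8.5],
    [[0,0,0],[-0.2,0,0],8.5],
    [[0,0,0],[-0.2,0,0],8.5],
    [[0,0,0],[-0.2,0,-4.5],8.5],
    [[0,0,0],[-0.2,0,-9.5],8.5]
  ]
}}

```text
t: 18.85
eef_pos: [0.3718, -0.327, 0.302]
tool_rot: [0.196, 0.207, 0.958, -0.043]
contact_force: [1.4, 1.3, 0.4]
gripper_width: 0.999
```

Run:
```python
from va import *
st(); angle("R")
show(*[on("R",d,.19) for d in(-12,-2,8,18)])
```

```text
t 18.85 p [ 0.3718 -0.327   0.302 ] F [1.4 1.3 0.4] g 0.999 z [ 0.358 -0.163 -0.919] yaz 65.6 q [-0.14 -0.15  0.74  2.2   0.05  0.66  1.72]
R top tread 51 deg 43.7 spread 4.7
R top face>.075 23 deg 39.9 spread 4.0
R top face<.075 39 deg 51.5 spread 11.0
R side tread 52 deg 42.3 spread 3.2
R side face>.075 55 deg 44.7 spread 3.6
R side face<.075 56 deg 48.2 spread 5.0
turn [0.2, 11.9, -0.2] shift [-3.48, 0.16, 1.16]
turn [0.2, 21.9, -0.2] shift [-6.65, 0.17, 2.12]
turn [0.2, 31.9, -0.2] shift [-9.6, 0.18, 3.62]
turn [0.2, 41.9, -0.2] shift [-12.25, 0.18, 5.61]
```

{"fn": "carry_out", "kwargs": {
  "moves": [
    [[0,10,0],[-3.2,0.2,0.5],8.5],
    [[0,20,0],[-6.4,0.2,1],8.5],
    [[0,30,0],[-9.3,0.2,2.5],8.5],
    [[0,40,0],[-12,0.2,4.5],8.5],
    [[0,42,0],[-12.3,0.2,5.6],8.5]
  ]
}}

```text
t: 19.58
eef_pos: [0.5007, -0.3799, 0.2923]
tool_rot: [-0.163, 0.205, 0.964, 0.035]
contact_force: [0.4, 0.6, 0.1]
gripper_width: 0.997
```

Run:
```python
from va import *
st()
show(*[on("R",18,r) for r in(.19,.088)])
```

```text
t 19.57 p [ 0.5007 -0.3799  0.2923] F [0.4 0.6 0.1] g 0.997 z [-0.301  0.135 -0.944] yaz 66.0 q [ 0.05  0.67  0.81  1.42 -0.34  1.57  2.03]
turn [-0.0, -1.2, 0.2] shift [0.69, -0.42, -1.17]
turn [-0.0, -1.2, 0.2] shift [0.47, -0.41, 9.02]
```

{"fn": "carry_out", "kwargs": {
  "moves": [
    [[0,-1.2,0],[0.5,-0.4,4.5],8.5],
    [[0,-1.2,0],[0.5,-0.4,9.1],8.5],
    [[0,-1.2,0],[0.5,-0.4,9.1],8.5],
    [[0,-1.2,0],[0.5,-0.4,9.1],2],
    [[0,-1.2,0],[0.5,-0.4,9.1],2]
  ]
}}

```text
t: 20.2
eef_pos: [0.4653, -0.3713, 0.2162]
tool_rot: [-0.147, 0.208, 0.967, 0.032]
contact_force: [-1.0, 0.4, 0.7]
gripper_width: 0.6
```

{"fn": "carry_out", "kwargs": {
  "moves": [
    [[0,0,0],[0,0,0],2],
    [[0,0,0],[0,0,0],2],
    [[0,0,0],[0,0,0],2]
  ]
}}

```text
t: 20.58
eef_pos: [0.4646, -0.3714, 0.2159]
tool_rot: [-0.147, 0.208, 0.966, 0.032]
contact_force: [0.8, -1.8, 5.1]
gripper_width: 0.387
```

Run:
```python
from va import *
st()
show(on("R",18,.09),on("R",-25,.09))
```

```text
t 20.57 p [ 0.4646 -0.3714  0.2159] F [ 0.8 -1.8  5.1] g 0.387 z [-0.271  0.123 -0.955] yaz 65.7 q [ 0.04  0.66  0.8   1.61 -0.36  1.36  2.06]
turn [0.1, 0.7, -0.1] shift [-0.43, 0.28, 0.42]
turn [0.0, -42.3, -0.1] shift [5.74, 0.27, 2.77]
```

{"fn": "carry_out", "kwargs": {
  "moves": [
    [[0,-8.2,0],[1.34,0,0.12],2],
    [[0,-16.4,0],[2.65,0,0.42],2],
    [[0,-24.6,0],[3.91,0,0.9],2],
    [[0,-32.8,0],[5.09,0,1.57],2],
    [[0,-41,0],[6.17,0,2.4],2]
  ]
}}

```text
t: 21.2
eef_pos: [0.4019, -0.3432, 0.2085]
tool_rot: [0.2, 0.206, 0.957, -0.044]
contact_force: [25.5, -13.1, -47.5]
gripper_width: 0.385
```

{"fn": "carry_out", "kwargs": {
  "moves": [
    [[0,0,0],[0,0,0],2],
    [[0,0,0],[0,0,0],2]
  ]
}}

```text
t: 21.45
eef_pos: [0.4003, -0.3423, 0.2082]
tool_rot: [0.197, 0.207, 0.957, -0.041]
contact_force: [-6.1, -1.2, -5.5]
gripper_width: 0.385
```

Run:
```python
from va import *
st(); angle("R")
```

```text
t 21.45 p [ 0.4003 -0.3423  0.2082] F [-6.1 -1.2 -5.5] g 0.385 z [ 0.36  -0.161 -0.919] yaz 65.6 q [-0.08  0.14  0.8   2.26 -0.52  0.44  2.27]
R top tread 109 deg -0.7 spread 3.4
R top face>.075 23 deg -1.4 spread 3.4
R top face<.075 22 deg 4.9 spread 6.5
R side tread 59 deg -1.6 spread 3.1
R side face>.075 49 deg -1.1 spread 3.3
R side face<.075 55 deg -3.1 spread 3.7
```

{"fn": "carry_out", "kwargs": {
  "moves": [
    [[0,1,0],[-0.17,0,0],2],
    [[0,1,0],[-0.17,0,0],2],
    [[0,1,0],[-0.17,0,0],8.5],
    [[0,1,0],[-0.17,0,0],8.5],
    [[0,1,0],[-0.17,0,0],8.5]
  ]
}}

```text
t: 22.18
eef_pos: [0.4056, -0.3439, 0.2112]
tool_rot: [0.191, 0.206, 0.959, -0.04]
contact_force: [-0.2, 0.3, 0.3]
gripper_width: 0.984
```

{"fn": "carry_out", "kwargs": {
  "moves": [
    [[0,0,0],[0,0,0],8.5],
    [[0,0,0],[0,0,-5],8.5],
    [[0,0,0],[0,0,-10],8.5],
    [[0,8,0],[-1.5,3,-14],8.5],
    [[0,16,0],[-3,6,-17],8.5]
  ]
}}

```text
t: 22.8
eef_pos: [0.3946, -0.274, 0.3828]
tool_rot: [0.056, 0.211, 0.976, -0.01]
contact_force: [1.4, -1.3, -0.7]
gripper_width: 0.995
```

```bash
cat > pots.py <<'E'
from look import *
# caps by colour in the top picture, at z=.064 (or .066 when on a mat); mats at .002
hsv=cv2.cvtColor(img["top"],cv2.COLOR_RGB2HSV)
def blobs(k):
    lim=dict(red=[(0,110,60),(5,255,255)],yellow=[(19,90,70),(33,255,255)],blue=[(103,110,60),(120,255,255)],green=[(55,80,40),(90,255,255)])[k]
    m=cv2.inRange(hsv,*lim)
    if k=="red": m|=cv2.inRange(hsv,(172,110,60),(180,255,255))
    n,l,s,c=cv2.connectedComponentsWithStats(m); return [(c[i],s[i,4]) for i in range(1,n) if s[i,4]>60 and 270<c[i][0]<480 and 170<c[i][1]<320]
for k in("red","blue","green","yellow"):
    for c,a in blobs(k): print(k,c.round(1),a,"table",onz("top",c,.002)[0,:2].round(4),"cap",onz("top",c,.064)[0,:2].round(4))
    for c in("top","side"):
        for e in bot.silhouettes(f"pot_{k}_mid",c)[:2]:
            v,f=fit(POT,.032,{c:e["region"]},onz(c,e["location"],.04)[0,:2])
            if f<.3: print("   net",k,c,round(e["score"],2),v.round(4),round(f,2))
E
python3 - <<'E'
from va import *
angle("R");angle("L");st()
E
python3 pots.py
```

```text
R top face<.075 6 deg 15.4 spread 5.1
R side tread 62 deg 0.6 spread 3.3
R side face>.075 50 deg 0.1 spread 3.2
R side face<.075 60 deg -0.3 spread 4.0
L top tread 106 deg 0.6 spread 3.3
L top face>.075 18 deg 1.2 spread 3.3
L top face<.075 23 deg 5.4 spread 9.2
L side face>.075 5 deg -4.7 spread 2.8
L side face<.075 21 deg -0.5 spread 3.7
t 23.0 p [ 0.3966 -0.2739  0.3796] F [-1.8 -0.3 -0.3] g 0.991 z [ 0.105 -0.047 -0.993] yaz 65.8 q [-0.3  -0.08  0.75  1.93  0.06  1.16  1.58]
red [302.7 222.6] 301 table [0.5685 0.1869] cap [0.5528 0.1836]
red [302.2 221.6] 473 table [0.5712 0.188 ] cap [0.5553 0.1847]
red [353.6 260.3] 275 table [0.4671 0.0545] cap [0.4561 0.0576]
   net red top 0.82 [0.4566 0.0538] 0.04
   net red side 0.86 [0.4554 0.0564] 0.17
blue [346.2 206.8] 318 table [0.6109 0.0719] cap [0.5931 0.0741]
blue [346.5 205.9] 458 table [0.6134 0.0711] cap [0.5955 0.0734]
blue [301.9 276.3] 280 table [0.4262 0.1883] cap [0.4172 0.1849]
   net blue top 0.95 [0.4167 0.1854] 0.03
   net blue side 0.83 [0.4143 0.1814] 0.07
green [446.7 219.8] 312 table [ 0.5737 -0.1917] cap [ 0.5577 -0.1769]
green [446.9 219.1] 471 table [ 0.5755 -0.1924] cap [ 0.5593 -0.1775]
yellow [400.1 216. ] 323 table [ 0.5848 -0.0697] cap [ 0.5683 -0.0607]
yellow [400.4 214.9] 472 table [ 0.5879 -0.0705] cap [ 0.5712 -0.0615]
yellow [397.4 262.1] 288 table [ 0.4618 -0.0584] cap [ 0.4511 -0.0499]
   net yellow top 0.97 [ 0.4528 -0.0519] 0.03
   net yellow side 0.84 [ 0.4489 -0.051 ] 0.07
```

```bash
cat > planp.py <<'E'
from sim import *
from go import *
P=dict(y=((.451,-.050),(.5865,-.070)),r=((.456,.056),(.570,.1875)),b=((.417,.185),(.612,.0715)))
for yz in(66,90):
  q=np.array(pose()[2]["q"]);print(yz)
  for k in"yrb":
    a,b=P[k]
    for (x,y),z in((a,.25),(a,.061),(a,.2),(b,.2),(b,.063),(b,.2)):
        q,e=run(q,np.array([x,y,z]),rot(np.radians(yz)).as_matrix(),posd=.01,rotd=.03);print(k,x,y,z,q.round(2),round(e,3))
E
python3 planp.py
```

```text
66
y 0.451 -0.05 0.25 [-0.49  0.06  0.52  2.11 -0.04  0.98  1.21] 0.0
y 0.451 -0.05 0.061 [-0.37  0.41  0.41  2.25 -0.33  0.53  1.45] 0.0
y 0.451 -0.05 0.2 [-0.48  0.14  0.52  2.17 -0.09  0.86  1.26] 0.0
y 0.5865 -0.07 0.2 [-0.38  0.41  0.5   1.85 -0.24  0.94  1.38] 0.0
y 0.5865 -0.07 0.063 [-0.31  0.6   0.41  1.93 -0.37  0.68  1.48] 0.0
y 0.5865 -0.07 0.2 [-0.38  0.41  0.5   1.85 -0.24  0.94  1.38] 0.0
r 0.456 0.056 0.25 [-0.65  0.07  0.45  2.1  -0.04  0.98  0.98] 0.0
r 0.456 0.056 0.061 [-0.56  0.41  0.36  2.24 -0.29  0.53  1.19] 0.0
r 0.456 0.056 0.2 [-0.65  0.15  0.46  2.15 -0.09  0.86  1.02] 0.0
r 0.57 0.1875 0.2 [-0.71  0.41  0.37  1.83 -0.18  0.94  0.9 ] 0.0
r 0.57 0.1875 0.063 [-0.66  0.6   0.31  1.9  -0.28  0.68  0.97] 0.0
r 0.57 0.1875 0.2 [-0.71  0.41  0.38  1.83 -0.18  0.94  0.9 ] 0.0
b 0.417 0.185 0.25 [-0.86  0.06  0.36  2.11 -0.03  0.98  0.68] 0.0
b 0.417 0.185 0.061 [-0.79  0.4   0.3   2.25 -0.23  0.52  0.85] 0.0
b 0.417 0.185 0.2 [-0.86  0.14  0.37  2.16 -0.07  0.85  0.71] 0.0
b 0.612 0.0715 0.2 [-0.55  0.45  0.43  1.79 -0.22  0.96  1.13] 0.0
b 0.612 0.0715 0.063 [-0
[... 623 characters left out ...]
8  2.24 -0.3   0.53  1.62] 0.0
r 0.456 0.056 0.2 [-0.67  0.15  0.48  2.16 -0.09  0.86  1.44] 0.0
r 0.57 0.1875 0.2 [-0.73  0.41  0.4   1.83 -0.19  0.94  1.33] 0.0
r 0.57 0.1875 0.063 [-0.68  0.6   0.33  1.9  -0.29  0.68  1.4 ] 0.0
r 0.57 0.1875 0.2 [-0.73  0.41  0.4   1.83 -0.19  0.94  1.33] 0.0
b 0.417 0.185 0.25 [-0.89  0.07  0.39  2.11 -0.03  0.98  1.1 ] 0.0
b 0.417 0.185 0.061 [-0.8   0.4   0.31  2.25 -0.25  0.52  1.28] 0.0
b 0.417 0.185 0.2 [-0.88  0.14  0.39  2.16 -0.07  0.85  1.13] 0.0
b 0.612 0.0715 0.2 [-0.57  0.45  0.45  1.79 -0.24  0.96  1.56] 0.0
b 0.612 0.0715 0.063 [-0.51  0.64  0.38  1.86 -0.34  0.71  1.64] 0.0
b 0.612 0.0715 0.2 [-0.57  0.45  0.46  1.79 -0.24  0.96  1.56] 0.0
```

Run:
```python
from go import *
r=rot(np.radians(66)); st(); show(([.451,-.05,.3],r),([.451,-.05,.15],r))
```

```text
t 23.5 p [ 0.3953 -0.2741  0.3792] F [-0.1 -0.3 -0.2] g 0.998 z [ 0.104 -0.045 -0.994] yaz 65.7 q [-0.3  -0.08  0.75  1.93  0.06  1.16  1.58]
turn [0.1, 6.5, -0.3] shift [5.04, 22.7, 7.44]
turn [0.1, 6.5, -0.3] shift [6.74, 22.68, 22.34]
```

{"fn": "carry_out", "kwargs": {
  "moves": [
    [[0,3,0],[1.5,5.5,1.5],8.5],
    [[0,6.5,-0.3],[2.5,11,3],8.5],
    [[0,6.5,-0.3],[4,16.5,5],8.5],
    [[0,6.5,-0.3],[5,21.5,7],8.5],
    [[0,6.5,-0.3],[5.4,22.7,12],8.5]
  ]
}}

```text
t: 24.12
eef_pos: [0.4551, -0.0467, 0.2549]
tool_rot: [0.002, 0.205, 0.979, 0.002]
contact_force: [-0.1, 0.2, -1.1]
gripper_width: 0.997
```

```bash
python3 pots.py | grep -A3 "^yellow"
python3 - <<'E'
from go import *
r=rot(np.radians(66)); st(); show(([.451,-.05,.15],r),([.451,-.05,.062],r))
E
```

```text
yellow [389.4 205.8] 101 table [ 0.6127 -0.0426] cap [ 0.5948 -0.0348]
yellow [395.7 213.8] 264 table [ 0.5909 -0.0583] cap [ 0.5741 -0.0498]
yellow [386.9 247.6] 234 table [ 0.5    -0.0325] cap [ 0.4875 -0.0252]
   net yellow top 0.96 [ 0.4915 -0.0285] 0.15
   net yellow side 0.97 [ 0.4883 -0.027 ] 0.06
t 24.62 p [ 0.4532 -0.0511  0.2557] F [ 0.2  0.4 -0.2] g 0.997 z [ 0.003  0.002 -1.   ] yaz 65.9 q [-0.5   0.1   0.52  2.08 -0.06  0.98  1.2 ]
turn [0.2, 0.1, -0.1] shift [0.27, -0.02, 10.57]
turn [0.2, 0.1, -0.1] shift [0.28, -0.04, 19.37]
```

Run:
```python
from go import *
r=rot(np.radians(66)); st(); show(([.489,-.027,.15],r),([.489,-.027,.061],r))
cv2.imwrite("pics/y1.png",np.hstack([cv2.resize(bot.read_camera("side")[200:400,240:440],None,fx=1.8,fy=1.8),cv2.resize(bot.read_camera("top")[160:360,260:460],None,fx=1.8,fy=1.8)])[:,:,::-1])
```

```text
t 24.62 p [ 0.4532 -0.0511  0.2557] F [ 0.2  0.4 -0.2] g 0.997 z [ 0.003  0.002 -1.   ] yaz 65.9 q [-0.5   0.1   0.52  2.08 -0.06  0.98  1.2 ]
turn [0.2, 0.1, -0.1] shift [-2.26, 3.63, 10.58]
turn [0.2, 0.1, -0.1] shift [-2.25, 3.61, 19.48]
```

View pics/y1.png

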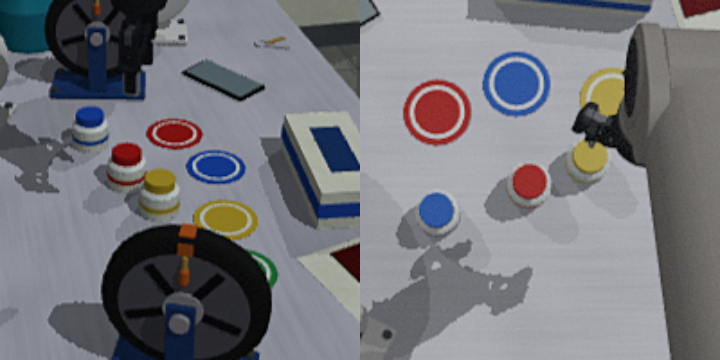

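The yellow pot has been knocked to about (0.489,-0.027), still upright (side crop (160,195)); both valves are up. I'll grasp it at the new place.

{"fn": "carry_out", "kwargs": {
  "moves": [
    [[0,0,0],[-2.3,3.6,4],8.5],
    [[0,0,0],[-2.3,3.6,10],8.5],
    [[0,0,0],[-2.3,3.6,15],8.5],
    [[0,0,0],[-2.3,3.6,19.5],8.5],
    [[0,0,0],[-2.3,3.6,19.5],8.5]
  ]
}}

```text
t: 25.35
eef_pos: [0.4861, -0.027, 0.0572]
tool_rot: [-0.003, 0.208, 0.978, -0.001]
contact_force: [0.4, 0.5, 0.5]
gripper_width: 0.996
```

{"fn": "carry_out", "kwargs": {
  "moves": [
    [[0,0,0],[0,0,0],3],
    [[0,0,0],[0,0,0],3],
    [[0,0,0],[0,0,0],3],
    [[0,0,0],[0,0,0],3],
    [[0,0,0],[0,0,0],3]
  ],
  "newtons": 40
}}

```text
t: 25.98
eef_pos: [0.4898, -0.0267, 0.0615]
tool_rot: [0.002, 0.208, 0.978, 0.001]
contact_force: [-0.9, -0.2, 7.6]
gripper_width: 0.549
```

Run:
```python
from go import *
r=rot(np.radians(66)); st(); show(([.5865,-.07,.15],r),([.5865,-.07,.062],r))
```

```text
t 25.98 p [ 0.4898 -0.0267  0.0615] F [-0.9 -0.2  7.6] g 0.549 z [ 0.004  0.002 -1.   ] yaz 66.0 q [-0.38  0.48  0.39  2.16 -0.34  0.55  1.41]
turn [0.2, 0.2, -0.0] shift [-10.62, 0.01, -8.82]
turn [0.2, 0.2, -0.0] shift [-10.59, -0.02, -0.02]
```

{"fn": "carry_out", "kwargs": {
  "moves": [
    [[0,0,0],[0,0,-4],3],
    [[0,0,0],[-2.5,0,-6],3],
    [[0,0,0],[-6.5,0,-6],3],
    [[0,0,0],[-10,0,-6],3],
    [[0,0,0],[-10.6,0,-6],3]
  ]
}}

```text
t: 26.6
eef_pos: [0.5874, -0.071, 0.1209]
tool_rot: [0.002, 0.208, 0.978, 0.001]
contact_force: [0.1, 0.2, -2.2]
gripper_width: 0.542
```

Run:
```python
from go import *
r=rot(np.radians(66)); st(); show(([.5865,-.07,.064],r))
cv2.imwrite("pics/y2.png",np.hstack([cv2.resize(bot.read_camera("side")[200:400,240:440],None,fx=1.8,fy=1.8),cv2.resize(bot.read_camera("top")[160:360,260:460],None,fx=1.8,fy=1.8)])[:,:,::-1])
```

```text
t 26.6 p [ 0.5874 -0.071   0.1209] F [ 0.1  0.2 -2.2] g 0.542 z [ 0.004  0.    -1.   ] yaz 65.9 q [-0.32  0.52  0.44  1.89 -0.31  0.79  1.44]
turn [0.1, 0.2, -0.1] shift [0.15, 0.04, 5.69]
```

View pics/y2.png

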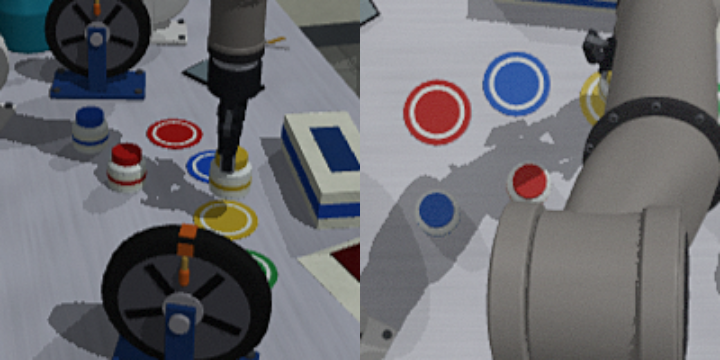

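{"fn": "carry_out", "kwargs": {
  "moves": [
    [[0,0,0],[0.1,0,3],3],
    [[0,0,0],[0.1,0,5.2],3],
    [[0,0,0],[0.1,0,5.7],3],
    [[0,0,0],[0.1,0,5.7],3]
  ]
}}

```text
t: 27.2
eef_pos: [0.5822, -0.0685, 0.0638]
tool_rot: [-0.002, 0.208, 0.978, 0.001]
contact_force: [-5.9, 0.7, 10.6]
gripper_width: 0.545
```

{"fn": "carry_out", "kwargs": {
  "moves": [
    [[0,0,0],[0,0,0],8.5],
    [[0,0,0],[0,0,0],8.5],
    [[0,0,0],[0,0,0],8.5],
    [[0,0,0],[0,0,-4],8.5],
    [[0,0,0],[0,0,-10],8.5]
  ]
}}

```text
t: 27.82
eef_pos: [0.5829, -0.0693, 0.162]
tool_rot: [-0.002, 0.208, 0.978, -0.0]
contact_force: [1.6, 1.0, -0.6]
gripper_width: 0.995
```

```bash
python3 pots.py | grep -E "^(red|blue|yellow)|net"
python3 - <<'E'
from go import *
r=rot(np.radians(66)); st(); show(([.456,.056,.2],r),([.456,.056,.061],r))
E
```

```text
red [302.5 222.7] 299 table [0.5684 0.1872] cap [0.5526 0.1839]
red [302.3 221.6] 472 table [0.5712 0.1879] cap [0.5553 0.1846]
red [353.7 260.2] 276 table [0.4673 0.0545] cap [0.4564 0.0576]
   net red top 0.91 [0.4563 0.056 ] 0.06
   net red side 0.69 [0.4547 0.0511] 0.16
blue [346.2 206.7] 311 table [0.611  0.0718] cap [0.5932 0.074 ]
blue [346.5 205.9] 457 table [0.6134 0.0711] cap [0.5955 0.0734]
blue [301.9 276.2] 281 table [0.4264 0.1882] cap [0.4174 0.1848]
   net blue top 0.91 [0.4182 0.1842] 0.14
   net blue side 0.62 [0.4144 0.1815] 0.08
   net green side 0.53 [0.4554 0.0557] 0.04
yellow [393.9 212.2] 320 table [ 0.5952 -0.0538] cap [ 0.5781 -0.0456]
   net yellow side 0.66 [ 0.5824 -0.0697] 0.06
t 28.32 p [ 0.5835 -0.0695  0.1612] F [ 0.3  0.2 -0.1] g 0.996 z [-0.002  0.001 -1.   ] yaz 66.0 q [-0.35  0.47  0.48  1.87 -0.27  0.87  1.42]
turn [0.0, -0.1, -0.0] shift [16.76, 6.28, -3.84]
turn [0.0, -0.1, -0.0] shift [16.74, 6.28, 10.06]
```

{"fn": "carry_out", "kwargs": {
  "moves": [
    [[0,0,0],[5,2,-3],8.5],
    [[0,0,0],[10.5,4,-3],8.5],
    [[0,0,0],[15,5.8,-1],8.5],
    [[0,0,0],[16.7,6.3,3],8.5],
    [[0,0,0],[16.7,6.3,6],8.5]
  ]
}}

```text
t: 28.95
eef_pos: [0.4555, 0.0573, 0.101]
tool_rot: [-0.001, 0.207, 0.978, 0.0]
contact_force: [0.5, 0.3, 0.1]
gripper_width: 0.995
```

```bash
python3 pots.py | grep -A3 -E "^(red)"
python3 - <<'E'
from go import *
r=rot(np.radians(66)); st(); show(([.456,.056,.061],r))
E
```

```text
red [302.6 222.7] 298 table [0.5684 0.1871] cap [0.5526 0.1838]
red [302.3 221.6] 472 table [0.5712 0.1879] cap [0.5553 0.1846]
   net red side 0.81 [0.4543 0.0512] 0.08
blue [341.6 199.8] 188 table [0.6303 0.0837] cap [0.6115 0.0854]
blue [345.8 200. ] 170 table [0.6297 0.0728] cap [0.611 0.075]
t 29.45 p [0.4581 0.056  0.1033] F [ 0.2 -0.7  0.2] g 0.997 z [ 0.002  0.002 -1.   ] yaz 66.0 q [-0.61  0.37  0.43  2.2  -0.26  0.62  1.15]
turn [0.1, 0.1, -0.0] shift [0.19, -0.09, 4.23]
```

{"fn": "carry_out", "kwargs": {
  "moves": [
    [[0,0,0],[0.2,-0.1,3],8.5],
    [[0,0,0],[0.2,-0.1,4.2],8.5],
    [[0,0,0],[0.2,-0.1,4.2],8.5],
    [[0,0,0],[0.2,-0.1,4.2],3],
    [[0,0,0],[0.2,-0.1,4.2],3]
  ]
}}

```text
t: 30.08
eef_pos: [0.4557, 0.056, 0.0611]
tool_rot: [0.001, 0.208, 0.978, 0.001]
contact_force: [-0.0, 1.0, -0.5]
gripper_width: 0.598
```

{"fn": "carry_out", "kwargs": {
  "moves": [
    [[0,0,0],[0,0,0],3],
    [[0,0,0],[0,0,0],3],
    [[0,0,0],[0,0,0],3],
    [[0,0,0],[0,0,-3],3],
    [[0,0,0],[0,0,-6],3]
  ]
}}

```text
t: 30.7
eef_pos: [0.4548, 0.0557, 0.1213]
tool_rot: [-0.0, 0.208, 0.978, 0.0]
contact_force: [0.2, -0.1, -2.1]
gripper_width: 0.548
```

Run:
```python
from go import *
r=rot(np.radians(66)); st(); show(([.57,.1875,.121],r),([.57,.1875,.064],r))
```

```text
t 30.7 p [0.4548 0.0557 0.1213] F [ 0.2 -0.1 -2.1] g 0.548 z [-0.     0.001 -1.   ] yaz 66.0 q [-0.64  0.33  0.46  2.2  -0.24  0.66  1.13]
turn [0.0, -0.0, -0.0] shift [-5.16, 16.73, 0.03]
turn [0.0, -0.0, -0.0] shift [-5.16, 16.72, 5.73]
```

{"fn": "carry_out", "kwargs": {
  "moves": [
    [[0,0,0],[-1.6,5,0],3],
    [[0,0,0],[-3.2,10,0],3],
    [[0,0,0],[-4.7,15,0],3],
    [[0,0,0],[-5.2,16.7,0],3],
    [[0,0,0],[-5.2,16.7,2],3]
  ]
}}

```text
t: 31.32
eef_pos: [0.5718, 0.1884, 0.101]
tool_rot: [0.001, 0.207, 0.978, 0.001]
contact_force: [-0.4, 0.3, -1.5]
gripper_width: 0.54
```

Run:
```python
from go import *
bot.read_camera("top")
r=rot(np.radians(66)); st(); show(([.57,.1875,.064],r))
```

```text
t 31.38 p [0.5685 0.1861 0.0973] F [-1.8 -1.6 -4.1] g 0.546 z [-0.003 -0.001 -1.   ] yaz 66.0 q [-0.72  0.56  0.4   1.88 -0.31  0.76  1.  ]
turn [-0.1, -0.1, 0.0] shift [-0.08, 0.19, 3.33]
```

{"fn": "carry_out", "kwargs": {
  "moves": [
    [[0,0,0],[0,0,2],3],
    [[0,0,0],[0,0,3.4],3],
    [[0,0,0],[0,0,3.7],3],
    [[0,0,0],[0,0,3.7],3],
    [[0,0,0],[0,0,3.7],3]
  ]
}}

```text
t: 32.0
eef_pos: [0.5703, 0.1865, 0.0635]
tool_rot: [-0.0, 0.208, 0.978, 0.0]
contact_force: [-0.9, -0.2, -0.1]
gripper_width: 0.544
```

{"fn": "carry_out", "kwargs": {
  "moves": [
    [[0,0,0],[0,0,0],8.5],
    [[0,0,0],[0,0,0],8.5],
    [[0,0,0],[0,0,0],8.5],
    [[0,0,0],[0,0,-4],8.5],
    [[0,0,0],[0,0,-10],8.5]
  ]
}}

```text
t: 32.62
eef_pos: [0.5693, 0.187, 0.1632]
tool_rot: [-0.001, 0.208, 0.978, -0.001]
contact_force: [1.1, 0.9, -1.2]
gripper_width: 0.995
```

```bash
python3 pots.py | grep -E "^(red|blue|yellow)|net"
python3 - <<'E'
from go import *
r=rot(np.radians(66)); st(); show(([.417,.185,.2],r),([.417,.185,.11],r))
E
```

```text
net red side 0.8 [0.5672 0.187 ] 0.13
blue [347.1 206.6] 299 table [0.6115 0.0696] cap [0.5937 0.0719]
blue [346.5 205.9] 458 table [0.6134 0.0711] cap [0.5955 0.0734]
   net blue side 0.71 [0.4151 0.1772] 0.09
   net green side 0.2 [0.5674 0.187 ] 0.04
yellow [401.2 213.2] 608 table [ 0.5923 -0.0729] cap [ 0.5754 -0.0637]
   net yellow top 0.61 [ 0.5854 -0.0701] 0.04
   net yellow side 0.77 [ 0.5814 -0.0687] 0.08
t 33.12 p [0.5699 0.187  0.1625] F [0.8 0.2 0.7] g 0.998 z [-0.001 -0.    -1.   ] yaz 66.0 q [-0.76  0.48  0.45  1.84 -0.26  0.88  0.97]
turn [-0.0, -0.1, -0.0] shift [13.89, -6.4, -3.73]
turn [-0.0, -0.1, -0.0] shift [13.88, -6.4, 5.27]
```

{"fn": "carry_out", "kwargs": {
  "moves": [
    [[0,0,0],[4.5,-2,-3],8.5],
    [[0,0,0],[9,-4,-3],8.5],
    [[0,0,0],[13,-6,-2],8.5],
    [[0,0,0],[13.9,-6.4,3],8.5],
    [[0,0,0],[13.9,-6.4,6],8.5]
  ]
}}

```text
t: 33.75
eef_pos: [0.4156, 0.1851, 0.102]
tool_rot: [-0.001, 0.207, 0.978, 0.0]
contact_force: [0.6, -0.8, -0.7]
gripper_width: 0.994
```

```bash
python3 pots.py | grep -A3 -E "^(blue)"
python3 - <<'E'
from go import *
r=rot(np.radians(66)); st(); show(([.417,.185,.061],r))
E
```

```text
blue [346.2 206.8] 317 table [0.6109 0.0718] cap [0.5931 0.074 ]
blue [346.5 205.9] 457 table [0.6134 0.0711] cap [0.5955 0.0734]
   net blue side 0.96 [0.4143 0.1814] 0.14
green [446.6 219.7] 309 table [ 0.574  -0.1915] cap [ 0.558  -0.1766]
green [446.9 219.1] 471 table [ 0.5755 -0.1924] cap [ 0.5593 -0.1775]
t 34.25 p [0.4182 0.1857 0.1044] F [ 0.5  0.2 -0.1] g 0.997 z [ 0.002  0.002 -1.   ] yaz 66.0 q [-0.91  0.36  0.42  2.21 -0.25  0.62  0.85]
turn [0.2, 0.0, -0.0] shift [0.08, -0.12, 4.34]
```

{"fn": "carry_out", "kwargs": {
  "moves": [
    [[0,0,0],[0.1,-0.1,3],8.5],
    [[0,0,0],[0.1,-0.1,4.2],8.5],
    [[0,0,0],[0.1,-0.1,4.2],8.5],
    [[0,0,0],[0.1,-0.1,4.2],3],
    [[0,0,0],[0.1,-0.1,4.2],3]
  ]
}}

```text
t: 34.88
eef_pos: [0.4167, 0.1851, 0.0622]
tool_rot: [0.001, 0.208, 0.978, 0.001]
contact_force: [-0.2, -0.0, -0.4]
gripper_width: 0.599
```

{"fn": "carry_out", "kwargs": {
  "moves": [
    [[0,0,0],[0,0,0],3],
    [[0,0,0],[0,0,0],3],
    [[0,0,0],[0,0,0],3],
    [[0,0,0],[0,0,-4],3],
    [[0,0,0],[0,0,-9],3]
  ]
}}

```text
t: 35.5
eef_pos: [0.4154, 0.1843, 0.1522]
tool_rot: [-0.001, 0.208, 0.978, -0.001]
contact_force: [0.2, 1.7, -2.0]
gripper_width: 0.544
```

Run:
```python
from go import *
r=rot(np.radians(66)); st(); show(([.612,.0715,.15],r),([.612,.0715,.064],r))
```

```text
t 35.5 p [0.4154 0.1843 0.1522] F [ 0.2  1.7 -2. ] g 0.544 z [-0.001 -0.001 -1.   ] yaz 66.0 q [-0.97  0.27  0.48  2.18 -0.18  0.73  0.79]
turn [-0.1, -0.1, -0.0] shift [-22.55, -2.3, 0.2]
turn [-0.1, -0.1, -0.0] shift [-22.55, -2.29, 8.8]
```

{"fn": "carry_out", "kwargs": {
  "moves": [
    [[0,0,0],[-5.5,-0.5,0],3],
    [[0,0,0],[-11,-1,0],3],
    [[0,0,0],[-16.5,-1.7,0],3],
    [[0,0,0],[-21,-2.2,0],3],
    [[0,0,0],[-22.5,-2.3,2],3]
  ]
}}

```text
t: 36.12
eef_pos: [0.6158, 0.0697, 0.133]
tool_rot: [0.003, 0.209, 0.978, 0.001]
contact_force: [-0.1, 1.0, -1.8]
gripper_width: 0.543
```

Run:
```python
from go import *
bot.read_camera("top");bot.read_camera("top")
r=rot(np.radians(66)); st(); show(([.612,.0715,.064],r))
```

```text
t 36.23 p [0.6122 0.0705 0.1299] F [-2.4  0.1 -2.2] g 0.547 z [-0.002 -0.001 -1.   ] yaz 65.9 q [-0.56  0.55  0.47  1.83 -0.32  0.84  1.22]
turn [-0.1, -0.1, -0.1] shift [0.05, 0.09, 6.59]
```

{"fn": "carry_out", "kwargs": {
  "moves": [
    [[0,0,0],[0,0.1,4],3],
    [[0,0,0],[0,0.1,6],3],
    [[0,0,0],[0,0.1,6.6],3],
    [[0,0,0],[0,0.1,6.6],3],
    [[0,0,0],[0,0.1,6.6],3]
  ]
}}

```text
t: 36.85
eef_pos: [0.6136, 0.0734, 0.0668]
tool_rot: [0.001, 0.208, 0.978, 0.001]
contact_force: [-0.9, 0.0, -1.2]
gripper_width: 0.544
```

{"fn": "carry_out", "kwargs": {
  "moves": [
    [[0,0,0],[0,0,0],8.5],
    [[0,0,0],[0,0,0],8.5],
    [[0,0,0],[0,0,0],8.5],
    [[0,0,0],[0,0,-4],8.5],
    [[0,0,0],[0,0,-10],8.5]
  ]
}}

```text
t: 37.48
eef_pos: [0.6114, 0.0731, 0.1651]
tool_rot: [-0.002, 0.208, 0.978, -0.0]
contact_force: [1.6, 0.3, -0.2]
gripper_width: 0.995
```

{"fn": "carry_out", "kwargs": {
  "moves": [
    [[0,0,0],[0,0,-6],8.5],
    [[0,0,0],[3,0,-11],8.5],
    [[0,0,0],[8,0,-13],8.5],
    [[0,0,0],[13,0,-13],8.5],
    [[0,0,0],[16,0,-13],8.5]
  ]
}}

```text
t: 38.1
eef_pos: [0.4645, 0.139, 0.2959]
tool_rot: [-0.0, 0.207, 0.978, 0.001]
contact_force: [0.2, 0.1, 0.6]
gripper_width: 0.996
```

```bash
python3 pots.py | grep -E "^(red|blue|yellow)|net"
python3 - <<'E'
from va import *
st(); angle("L"); angle("R")
cv2.imwrite("pics/end.png",np.hstack([cv2.resize(bot.read_camera("side")[170:410,240:440],None,fx=2,fy=2),cv2.resize(bot.read_camera("top")[120:360,280:480],None,fx=2,fy=2)])[:,:,::-1])
E
```

```text
net red side 0.59 [0.5707 0.187 ] 0.11
blue [361.2 202.6] 77 table [0.622  0.0321] cap [0.6037 0.0362]
   net blue side 0.87 [0.6108 0.0739] 0.07
yellow [401.2 213.2] 605 table [ 0.5925 -0.0729] cap [ 0.5756 -0.0637]
   net yellow top 0.93 [ 0.5853 -0.0694] 0.05
t 38.6 p [0.4672 0.1376 0.2954] F [-0.   0.3  1.1] g 0.995 z [ 0.001  0.    -1.   ] yaz 65.9 q [-0.9   0.11  0.53  1.96 -0.06  1.08  0.81]
L top tread 107 deg 0.5 spread 3.3
L top face>.075 20 deg 0.6 spread 3.3
L top face<.075 24 deg 4.6 spread 9.2
L side tread 13 deg 0.0 spread 3.2
L side face>.075 25 deg -2.0 spread 3.2
L side face<.075 23 deg -0.5 spread 3.7
R top tread 112 deg 1.1 spread 3.4
R top face>.075 26 deg 0.5 spread 3.6
R top face<.075 27 deg 6.4 spread 8.4
R side tread 61 deg 0.6 spread 3.2
R side face>.075 49 deg 0.2 spread 3.2
R side face<.075 60 deg -0.4 spread 4.1
```

View pics/end.png

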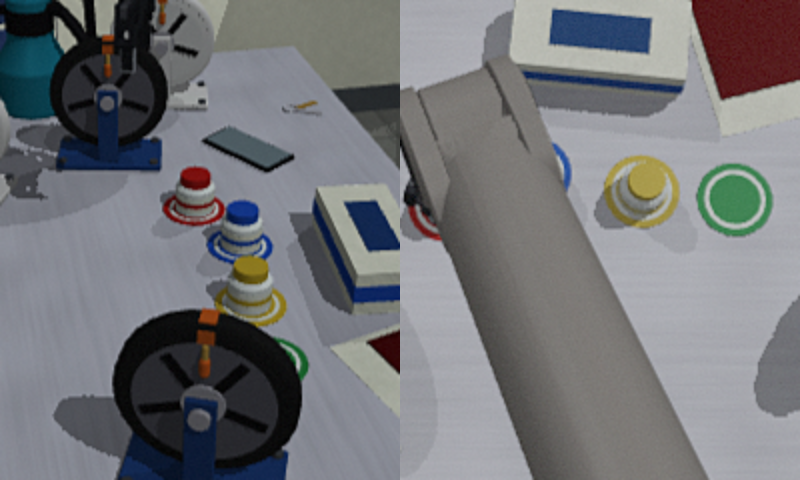

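```bash
python3 -c "
from station import bot
print(bot.hand_in())"
```

```text
the job is handed in; nothing more can be done
None
```

I turned both wheels on the blue stands to valve-up first. Then I stood the yellow, red and blue pots on their mats and handed the job in at about 39 s. No green pot was found, so the green mat stays empty.

**Wheels:** in the last pictures, the mark on the tyre tread reads 0.0–0.5° from straight up on the left wheel and 0.6–1.1° on the right. The marks on the wheel faces agree within about 2°. The one reading that disagrees is the part near the stem in the top view, at 4.6° left and 6.4° right. I put that down to the stem sticking out from the face.

**Pots:** all three stand upright, and the last fixes put them about 1–3 mm from their mat centres. The arm hid the red and blue pots in the final top view, so those two were checked only from the side camera.

**During the run:**
- The yellow pot was knocked aside before I reached it. I found it again at its new place and picked it up there.
- On the way to the right wheel the arm ran up against the ends of two joint ranges, so I re-postured it before going on.
- Wrist force reached about 60 N (limit 120 N) while turning a wheel.

The carton, the phone and the white look-alike wheels were not touched.

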